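# Close down the brew bar: clear the scraps, stopper the carafe, park it under the cup shelf

### The job

Close down the brew bar: put every spent coffee puck and crumpled napkin from the counter into the grey waste bin. Set the wooden stopper in the neck of the white carafe, upright and fully home with its flange down on the rim, and only then move the carafe in between the rails of the cup shelf until it stands wholly under the shelf, not sticking out at either end. Keep the carafe upright throughout, and leave the mug, the tamper and the tin where they are.

Things in the scene. Friction and masses are not known exactly. Their poses are not given: they have to be found in the camera images.
- puck0: spent coffee puck: dark brown disc, 46 mm across, 22 mm thick, lying flat at the start; rigid; 30 g; origin at the centre of its flat underside, z up its axis; may be absent
- puck1: spent coffee puck: dark brown disc, 46 mm across, 22 mm thick, lying flat at the start; rigid; 30 g; origin at the centre of its flat underside, z up its axis; may be absent
- puck2: spent coffee puck: dark brown disc, 46 mm across, 22 mm thick, lying flat at the start; rigid; 30 g; origin at the centre of its flat underside, z up its axis; may be absent
- wad0: crumpled paper napkin: off-white knobbly lump, rigid, about 37 to 41 mm across whichever way it is gripped, 30 mm tall; 20 g; origin at the centre of its underside, z up; may be absent
- wad1: crumpled paper napkin: off-white knobbly lump, rigid, about 37 to 41 mm across whichever way it is gripped, 30 mm tall; 20 g; origin at the centre of its underside, z up; may be absent
- wad2: crumpled paper napkin: off-white knobbly lump, rigid, about 37 to 41 mm across whichever way it is gripped, 30 mm tall; 20 g; origin at the centre of its underside, z up; may be absent
- bin: grey open waste bin fixed to the counter, 180 x 180 mm outside, 70 mm high, walls and floor 5 mm; origin at the centre of its underside, z up, x and y square to its walls. It stands at the left or right end of the work; the cup shelf at the other
- shelf: fixed steel cup shelf: roof 156 (x) by 140 mm (y), underside 162 mm up, cups on top to 265 mm. Below it a lane along its y, open at both ends, level with the counter, between rails 25 mm high, 140 mm long, inner faces at x = +-54 mm; 10 mm posts at x +-70, y +-62 mm. Origin on the counter under the roof's centre, z up. Carafe wholly under: its origin within 33 mm of this one along y
- carafe: white ceramic carafe, loose, 0.35 to 0.6 kg, 110 mm high, round: body 74 mm diameter from 10 to 55 mm up, shoulder to a straight neck 46 mm outside from 85 to 110 mm up, open mouth 38 mm inside, straight for 25 mm down; origin at the centre of its underside, z up. Slides on the counter when pushed low, tips if pushed high
- carafe_rim (a point): centre of the carafe's mouth in the plane of its rim, 110 mm above the carafe's origin
- stopper: stopper standing on its narrow end, 62 mm tall, 50 g: cork taper 26 mm diameter at the bottom, 33 mm at 28 mm up; wooden flange 52 mm diameter, 28 to 34 mm up; round wooden knob 22 mm diameter, 34 to 62 mm up, to grip. Origin at the centre of the narrow end, z up. Drops loosely into the mouth till the flange lies on the rim; the carafe is then 144 mm tall
- stopper_flange (a point): centre of the underside of the stopper's flange, 28 mm above the stopper's origin; it comes to the carafe's rim centre when seated
- mug: white mug, 76 mm across, 68 mm high, loose bystander at the far side; origin at the centre of its underside; not to be moved
- tamper: steel coffee tamper, 58 mm across, 66 mm high, loose bystander at the far side; origin at the centre of its underside; not to be moved
- tin: dark tin, 64 mm across, 68 mm high, loose bystander at the far side; origin at the centre of its underside; not to be moved
Mind the look-alikes: they are no part of the job. What is shaped like the wad2 but blue, pink or yellow is not meant.

How it is judged:
On the way, in this order (a step that is already met when the one before it is completed fails the run):
1. the stopper is fully home in the carafe's neck while the carafe still stands outside the shelf (horizontal distance between stopper_flange and carafe_rim below 0.007 m and z of stopper_flange in the frame of carafe_rim between -0.006 and 0.004 m and angle between the z axis of stopper and the z axis of carafe, either way round below 0.12 rad and horizontal distance between carafe and shelf above 0.11 m), for 0.2 s.
2. the stoppered carafe stands wholly under the shelf between the rails (horizontal distance between stopper_flange and carafe_rim below 0.007 m and z of stopper_flange in the frame of carafe_rim between -0.006 and 0.004 m and angle between the z axis of stopper and the z axis of carafe, either way round below 0.12 rad and y of carafe in the frame of shelf between -0.035 and 0.035 m and x of carafe in the frame of shelf between -0.025 and 0.025 m and z of carafe in the frame of shelf below 0.01 m and angle between carafe's own z axis and vertical below 0.1 rad), for 0.2 s.
At the end, for the whole second after the job is handed in: Every puck and napkin present lies at rest in the bin, below its rim; the stopper's flange is on the carafe's rim (within 4 mm in height, 7 mm sideways, 7 degrees); the carafe stands at rest, upright between the rails, its centre within 35 mm of the shelf's centre along the lane (all of step 2 and x of puck0 in the frame of bin between -0.088 and 0.088 m and y of puck0 in the frame of bin between -0.088 and 0.088 m and z of puck0 in the frame of bin between -0.005 and 0.07 m and linear speed of each of puck0, puck1, puck2, wad0, wad1, wad2, carafe, stopper below 0.02 m/s and x of puck1 in the frame of bin between -0.088 and 0.088 m and y of puck1 in the frame of bin between -0.088 and 0.088 m and z of puck1 in the frame of bin between -0.005 and 0.07 m and x of puck2 in the frame of bin between -0.088 and 0.088 m and y of puck2 in the frame of bin between -0.088 and 0.088 m and z of puck2 in the frame of bin between -0.005 and 0.07 m and x of wad0 in the frame of bin between -0.088 and 0.088 m and y of wad0 in the frame of bin between -0.088 and 0.088 m and z of wad0 in the frame of bin between -0.005 and 0.07 m and x of wad1 in the frame of bin between -0.088 and 0.088 m and y of wad1 in the frame of bin between -0.088 and 0.088 m and z of wad1 in the frame of bin between -0.005 and 0.07 m and x of wad2 in the frame of bin between -0.088 and 0.088 m and y of wad2 in the frame of bin between -0.088 and 0.088 m and z of wad2 in the frame of bin between -0.005 and 0.07 m); the robot touches nothing.
It fails at once if the carafe is tipped by more than 20 degrees (angle between carafe's own z axis and vertical above 0.35 rad).
It fails at once if the mug is moved more than 3 cm (distance of mug from where it was at the start of the episode above 0.03 m).
It fails at once if the tamper is moved more than 3 cm (distance of tamper from where it was at the start of the episode above 0.03 m).
It fails at once if the tin is moved more than 3 cm (distance of tin from where it was at the start of the episode above 0.03 m).
Of puck0, wad0, puck1, wad1, puck2, wad2 only 4 to 6 are there at a start; the rules pass over those that are not, and their reading is None.
At some moment in a run one of puck0, puck1, puck2, wad0, wad1, wad2 may be knocked a few centimetres aside while the robot is not near it.
It also fails if it takes over 208 s, if anything falls off the work surface, if the arm or the gripper's body presses on something with over 40 N, if the wrist force passes 120 N, or if a joint passes its speed limit or range.

### The arm

A 7-joint arm with a two-finger parallel gripper is mounted at the origin on the work surface. World frame = base frame: x ahead of the robot, y to its left, z up, the work surface at z = 0. Lengths are in m, angles in rad, forces in N, time in s.
With the tool pointing down it reaches from about 0.35 to 0.9 m from the base axis. Payload 8.1 kg.
Tool frame: the origin (TCP) lies at the very end of the fingers, on their centre line; the grasp point (between the pads) lies 19 mm behind it; z points along the fingers, y is the line along which they close (so a half turn about z gives the same grasp; the last joint's range is limited). The gripper opens to 92 mm and grips with 3 to 60 N. Pads are 19 mm wide; open, the fingers measure 130 mm over their backs; the gripper's body (75 mm by 190 mm) begins 47 mm behind the grasp point.
Start: joints at [1.149, 0.434, 0.025, 1.573, -0.012, 1.134, -0.075], TCP at [0.196, -0.594, 0.227] pointing down, gripper open.
Joint ranges: [-2.62, 2.62], [-0.44, 2.09], [-1.27, 1.32], [0.08, 2.57], [-1.32, 4.46], [0.12, 2], [-2.74, 2.74]. Speed limits (rad/s): [2.22, 2.22, 3.01, 3.01, 3.14, 3.14, 3.14].

### API

Orientations are given as a unit quaternion [w, x, y, z].
In Python, from bench import robot, get_image, camera_params, nets gives the robot as it stands.
- The arm moves only by the tool carry_out, never from a script. Its argument "series" is a list of rows, each a list of 3 entries, a list of its own where there are three numbers: the turn, a rotation vector about the tool's x, y, z each as a share of 360 degrees, from -1 to 1, then the shift along the tool's x, y, z each as a share of 0.15 m, from -1 to 1, then the opening, from 0 (shut) to 1 (fully open). A call has 1 to 10 rows; each row is the pose to reach, as a shift and turn from the pose commanded when the call began, along the tool's axes at that moment, turning the shorter way round; what a row does not reach only later rows make up. A row lasts 1/12 s, in which the tool goes at most 41.7 mm and 7.16 degrees, less where a joint would pass 70% of its speed; a pose out of reach is approached as far as the arm can. A call with a number of a shift or a turn outside -1 to 1 is refused whole. A call with a gripper value outside its range is refused whole. The fingers move at their own pace and stop on an object; "force" is the grip in N (left out, the last holds). Time passes only in rows, so rows that repeat a pose let the fingers close. It gives the time, the measured TCP pose, the force, the opening and the grip force at its end, in the units of the state.
- robot.state(): the state, without advancing time (a new reading comes with each control period).
- get_image(name): name is "scene" or "top" or "wrist"; returns (picture, depth): 480x640x3 uint8, red, green, blue; 480x640 float32, m along the optical axis (not along the pixel's ray), 0 where there is no reading.
- camera_params(name): a dict with "camera_matrix" (3x3 intrinsics, pixels), "rvec" (rotation vector, rad) and "tvec" (3), from world to camera coordinates, as OpenCV has them. Camera axes: x right, y down, z forward; pixel columns grow to the right and rows downward; lengths in m; the calibration is good to about 2 mm. A picture is of the moment at which its call begins: read the wrist's pose just before it. camera_params takes no time and is no camera call; for the wrist camera it gives the pose at the moment of the call.
- robot.job_done(): hands the job in; it is judged then, once.
Trained networks look in the newest picture that a camera, given by its name, has taken for a name from the list of things; names that differ only in an ending like _2 or _b are one class to them, and where a whole thing is asked for, a point or a joint stands for the part that bears it (a point fixed in the world has none). Each returns a list of dicts, best first, with "p" (0 to 1); they miss things now and then, are a little off and sometimes report something else, mostly with a low value. They report only what shows in the picture. A call takes as long as a camera call. They do not tell look-alikes from the thing itself.
- nets.boxes_of(camera, label): "uv" ([column, row] in pixels, amid what is visible of it).
- nets.silhouettes(camera, label): "mask" (480x640 bool, what is visible of it) and "uv" ([column, row] in pixels, amid what is visible of it).
- nets.mark_of(camera, label): "uv" ([column, row] in pixels: a listed point, or the origin of a listed thing).
The state is a dict: "clock": time; "q": joint angles; "qd": joint speeds; "tau": joint torques, N m; "position": TCP position; "eef_rot": TCP orientation; "contact_force": force on the tool from outside, world axes, zero at the start; "torque": the same for the moment, N m; "grip_width": finger opening in m; "grasp_force": force on a finger pad.
Only numpy, scipy, OpenCV 4.12 (cv2) and the standard library are available. Lean on these libraries where they do the work, as an engineer would, in place of code of your own. Each camera call takes 0.05 s, during which the arm holds its last target. There are 200 camera calls.

## Working session

There is one attempt and no reset: what is moved stays moved. The work goes in short steps, Python scripts to look and compute and a tool call to move; the robot and the scene stay as the last step left them, time stands still between calls to the robot, and variables do not carry over. Pictures are saved under pics/ and viewed, at most 14 in all, crops included, and the job is handed in when it is done.

Besides the shell and the picture viewer there is one more tool, called after "Request:" by a JSON object that holds its "op" and its "data", one argument or row to a line. carry_out: Moves the arm, as the interface text tells. Shift numbers are shares of 0.15 m and turn numbers shares of 360 degrees, none past 1 either way. Its arguments: {"type":"object","properties":{"series":{"type":"array"},"force":{"type":"number"}},"required":["series"]}

```bash
mkdir -p pics; ls; cat > h.py <<'E'
import numpy as np, cv2
from scipy.spatial.transform import Rotation as R
from bench import robot, get_image, camera_params, nets
def cam(n):
    c=camera_params(n);K=np.array(c["camera_matrix"]);Rm=cv2.Rodrigues(np.array(c["rvec"],float))[0];t=np.array(c["tvec"],float).ravel();return K,Rm,t
def ray(n,uv,c=None):
    K,Rm,t=c or cam(n); d=Rm.T@np.linalg.inv(K)@np.array([uv[0],uv[1],1.]); return -Rm.T@t,d
def onz(n,uv,z,c=None):
    o,d=ray(n,uv,c); return o+d*(z-o[2])/d[2]
def tri(r1,r2):
    (o1,d1),(o2,d2)=r1,r2
    s=np.linalg.lstsq(np.c_[d1,-d2],o2-o1,rcond=None)[0]
    a,b=o1+d1*s[0],o2+d2*s[1]; return (a+b)/2,np.linalg.norm(a-b)
def cloud(n,depth,mask=None,c=None):
    K,Rm,t=c or cam(n); m=(depth>0) if mask is None else (mask&(depth>0)); v,u=np.nonzero(m); z=depth[v,u]
    p=np.c_[(u-K[0,2])/K[0,0]*z,(v-K[1,2])/K[1,1]*z,z]; return (p-t)@Rm
def save(n,im): cv2.imwrite("pics/"+n,im[:,:,::-1])
def rel(p,yaw=None):
    "units for moving from the present (measured) pose to TCP p"
    s=robot.state(); q=s["eef_rot"]; Rt=R.from_quat([q[1],q[2],q[3],q[0]])
    return np.round(Rt.inv().apply(np.array(p)-s["position"])/.15,3)
E
python3 - <<'E'
from h import *
s=robot.state();print(s)
for n in("top","scene"):
    im,d=get_image(n);save(n+"1.png",im);np.save(n+"_d.npy",d);np.save(n+"_i.npy",im)
    K,Rm,t=cam(n);print(n,-Rm.T@t,K[0,0])
    for l in("puck0","wad0","bin","shelf","carafe","stopper","carafe_rim","stopper_flange","mug","tamper","tin"):
        f=nets.mark_of if l not in("puck0","wad0") else nets.boxes_of
        print(l,[(np.round(r["uv"]).tolist(),round(r["p"],2)) for r in f(n,l)])
E
```

```text
pics
{'clock': 0.0, 'q': array([ 1.14940775,  0.43523296,  0.02494417,  1.57411874, -0.01160698,
        1.13400402, -0.07513093]), 'qd': array([-0.00220905, -0.00032426,  0.00064579, -0.00053462,  0.00131672,
        0.00082626, -0.00128301]), 'tau': array([-4.00571316e-04, -6.67846298e+01,  9.85026062e-01, -3.14454961e+01,
       -6.04950730e-02,  4.27916273e-02,  2.06413902e-04]), 'position': array([ 0.19568191, -0.59302033,  0.22593007]), 'eef_rot': array([-7.86160583e-04,  9.87329453e-01,  1.58681745e-01, -1.91331145e-04]), 'contact_force': array([ 0.50487105, -0.57245341, -0.60908914]), 'torque': array([ 0.04202519, -0.0426098 , -0.02833645]), 'grasp_force': 0.0, 'grip_width': 0.0917553360541286}
top [0.49234055 0.0194284  1.03072438] 476.3628960853366
puck0 [([373.0, 207.0], 0.95), ([243.0, 255.0], 0.75), ([256.0, 208.0], 0.67), ([504.0, 244.0], 0.46)]
wad0 [([164.0, 353.0], 0.82), ([379.0, 253.0], 0.69), ([264.0, 336.0], 0.69), ([144.0, 247.0], 0.66), ([278.0, 292.0], 0.62), ([240.0, 298.0], 0.59), ([386.0, 304.0], 0.54), ([328.0, 297.0], 0.21)]
bin [([150.0, 248.0], 0.68), (
[... 292 characters left out ...]
9494159754
puck0 [([281.0, 303.0], 0.89), ([374.0, 286.0], 0.63), ([369.0, 258.0], 0.55)]
wad0 [([336.0, 227.0], 0.75), ([401.0, 215.0], 0.72), ([362.0, 242.0], 0.66), ([342.0, 243.0], 0.63), ([258.0, 253.0], 0.56), ([265.0, 278.0], 0.56), ([375.0, 223.0], 0.54), ([280.0, 306.0], 0.32), ([279.0, 335.0], 0.31), ([399.0, 320.0], 0.25)]
bin [([443.0, 260.0], 0.86), ([396.0, 330.0], 0.69)]
shelf [([175.0, 294.0], 0.68)]
carafe [([325.0, 278.0], 0.76)]
stopper [([335.0, 340.0], 0.72)]
carafe_rim [([332.0, 244.0], 0.63), ([394.0, 332.0], 0.45)]
stopper_flange [([300.0, 245.0], 0.58)]
mug [([395.0, 331.0], 0.57)]
tamper [([338.0, 342.0], 0.83), ([324.0, 277.0], 0.57), ([371.0, 262.0], 0.49)]
tin []
```

View pics/top1.png

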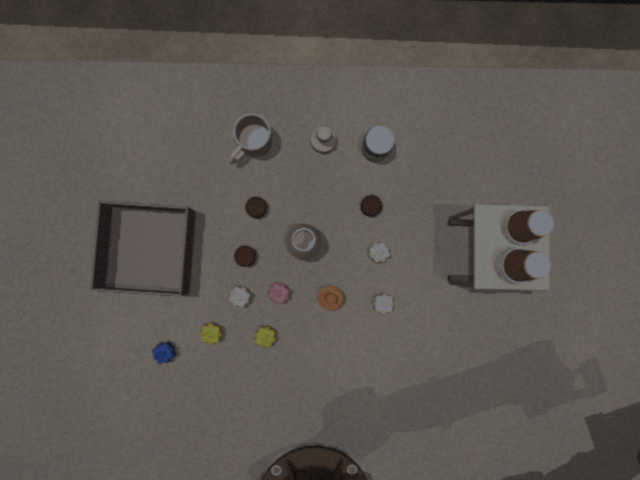

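View pics/scene1.png

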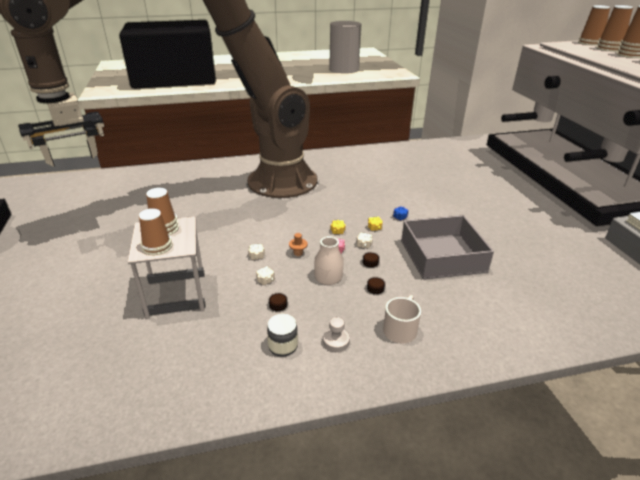

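Top view: the carafe is at (304,241) and the stopper at (330,297). The bin is on the left at (145,249) and the shelf on the right at (512,248), with its lane along the image columns. 
The pucks are the dark discs at (256,207), (245,256) and (371,206). For the napkins, the off-white lumps at (379,253), (384,304) and (240,297) fit the description. The pink (278,293), yellow (211,334) and (265,337), and blue (163,353) lumps are look-alikes. I'll measure next and confirm with a crop.

```bash
cat > seg.py <<'E'
from h import *
def seg(n,im,d,zmin=.010):
    K,Rm,t=cam(n); P=cloud(n,d,np.ones_like(d,bool)&(d>0)); Z=np.zeros(d.shape); X=np.zeros(d.shape+(3,)); X[d>0]=P
    m=((X[...,2]>zmin)&(X[...,0]>.2)&(X[...,0]<.9)&(abs(X[...,1])<.6)).astype(np.uint8)
    k,lab,st,ce=cv2.connectedComponentsWithStats(m,connectivity=4); out=[]
    for i in range(1,k):
        if st[i,4]<60: continue
        p=X[lab==i]; zt=np.percentile(p[:,2],95); top=p[p[:,2]>zt-.006]
        mid=(top[:,:2].max(0)+top[:,:2].min(0))/2
        out.append((ce[i].round().astype(int).tolist(),st[i,4],mid.round(4).tolist(),round(zt,4),np.ptp(p[:,:2],axis=0).round(3).tolist(),np.median(im[lab==i],axis=0).astype(int).tolist()))
    return out
E
python3 - <<'E'
from seg import *
for n in("top","scene"):
    print(n)
    for o in seg(n,np.load(n+"_i.npy"),np.load(n+"_d.npy")): print(*o)
im=np.load("top_i.npy")[180:360,140:420]; save("crop1.png",cv2.convertScaleAbs(cv2.resize(im,None,fx=2.8,fy=2.8,interpolation=cv2.INTER_CUBIC),alpha=1.5))
prs={"puckA":((256,207),(374,286)),"puckB":((245,256),(369,258)),"puckC":((371,206),(279,302)),"wadA":((379,253),(265,277)),"wadB":((384,304),(258,252)),"wadC":((240,297),(363,241)),"stopper_top":((331,297),(298,236))}
for k,(a,b) in prs.items(): print(k,*tri(ray("top",a),ray("scene",b)))
E
```

```text
top
[249, 137] 909 [0.7747, 0.1324] 0.0699 [0.095, 0.086] [65, 61, 59]
[323, 139] 567 [0.7762, -0.0159] 0.0657 [0.055, 0.056] [109, 103, 98]
[377, 143] 892 [0.7616, -0.1302] 0.0712 [0.061, 0.061] [118, 121, 128]
[371, 205] 365 [0.6326, -0.1193] 0.0258 [0.045, 0.045] [47, 34, 29]
[255, 207] 375 [0.6274, 0.1277] 0.0257 [0.047, 0.044] [49, 35, 29]
[136, 247] 2897 [0.5366, 0.3528] 0.072 [0.189, 0.19] [36, 34, 33]
[507, 247] 7012 [0.5033, -0.3554] 0.2661 [0.156, 0.143] [115, 113, 109]
[303, 242] 741 [0.5522, 0.025] 0.1114 [0.072, 0.07] [77, 69, 65]
[378, 252] 337 [0.5318, -0.1347] 0.0339 [0.043, 0.044] [116, 117, 115]
[244, 256] 371 [0.5235, 0.1496] 0.026 [0.044, 0.044] [49, 35, 29]
[278, 293] 336 [0.4452, 0.077] 0.0341 [0.042, 0.044] [114, 80, 89]
[239, 296] 350 [0.4368, 0.1592] 0.0338 [0.044, 0.044] [117, 118, 116]
[329, 298] 479 [0.4358, -0.03] 0.0638 [0.05, 0.048] [110, 76, 51]
[383, 303] 342 [0.4256, -0.1443] 0.034 [0.043, 0.044] [117, 118, 116]
[210, 333] 365 [0.3605, 0.2168] 0.0339 [0.043, 0.044] [115, 112, 52]
[265, 336] 348 [0.3552, 0.1054] 0.0334 [0.041, 0.044] [116, 113, 52]
[1
[... 996 characters left out ...]
 0.0227 [0.05, 0.044] [70, 41, 25]
[402, 318] 1307 [0.7787, 0.1319] 0.0664 [0.089, 0.087] [161, 144, 129]
[282, 334] 1048 [0.7637, -0.1311] 0.0677 [0.064, 0.064] [174, 165, 140]
[336, 335] 601 [0.7793, -0.0178] 0.0627 [0.055, 0.056] [202, 186, 173]
puckA [0.62769937 0.12500935 0.0084072 ] 0.00400933273966077
puckB [0.52217951 0.14689442 0.01474878] 0.0032348065098340636
puckC [ 0.63262668 -0.11910472  0.00905437] 0.004277915800303711
wadA [ 0.53071307 -0.13714146  0.0078901 ] 0.0025759486623925646
wadB [ 0.42221788 -0.14376923  0.01135794] 0.008975559181596333
wadC [0.435472   0.15793382 0.0097347 ] 0.0014876120458195844
stopper_top [ 0.43875472 -0.03140295  0.05741045] 0.0017731654952350658
```

View pics/crop1.png

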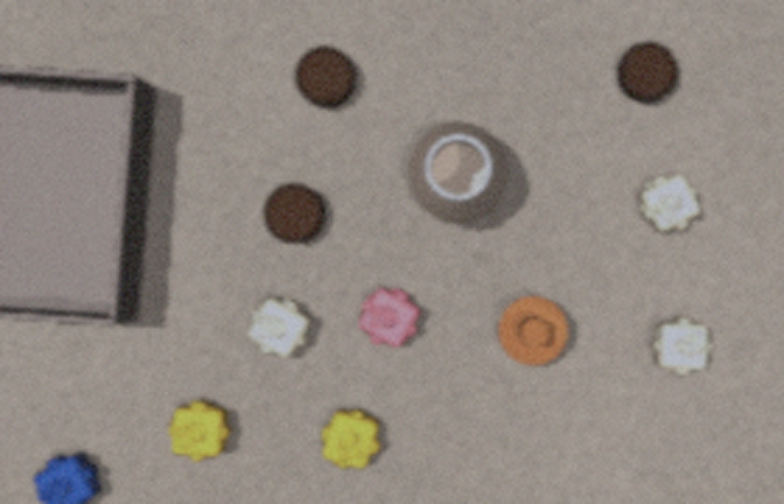

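The crop confirms it: three dark pucks and three off-white napkins are the job. The pink, two yellow and blue lumps are decoys, and the orange item is the stopper. I'll align the tool and head over.

Request:
{"op": "carry_out", "data": {
  "series": [
    [[0,0,0.017],[0,0,-0.25],1],
    [[0,0,0.034],[0,0,-0.5],1],
    [[0,0,0.051],[0,0,-0.75],1],
    [[0,0,0.051],[0,0,-1],1],
    [[0,0,0.051],[0,0,-1],1]
  ],
  "force": 15
}}

```text
clock: 1.62
position: [0.1967, -0.5957, 0.3851]
eef_rot: [0.005, 1.0, -0.001, 0.002]
contact_force: [-0.1, -0.0, 0.5]
grip_width: 0.0919
grasp_force: 0.0
```

Request:
{"op": "carry_out", "data": {
  "series": [
    [[0,0,0],[1,-1,0],1],
    [[0,0,0],[1,-1,0],1],
    [[0,0,0],[1,-1,0],1],
    [[0,0,0],[1,-1,0],1],
    [[0,0,0],[1,-1,0],1],
    [[0,0,0],[1,-1,0],1]
  ]
}}

```text
clock: 2.12
position: [0.3531, -0.4369, 0.377]
eef_rot: [-0.001, 1.0, 0.005, 0.002]
contact_force: [1.2, 0.6, 0.5]
grip_width: 0.0921
grasp_force: 0.0
```

Request:
{"op": "carry_out", "data": {
  "series": [
    [[0,0,0],[0.5,-1,0],0.65],
    [[0,0,0],[0.5,-1,0],0.65],
    [[0,0,0],[0.5,-1,0],0.65],
    [[0,0,0],[0.5,-1,0],0.65],
    [[0,0,0],[0.5,-1,0],0.65],
    [[0,0,0],[0.5,-1,0],0.65]
  ]
}}

```text
clock: 2.62
position: [0.4228, -0.2914, 0.377]
eef_rot: [-0.0, 1.0, 0.002, 0.0]
contact_force: [-0.7, 0.2, -0.3]
grip_width: 0.0609
grasp_force: 0.0
```

```bash
python3 - <<'E'
from h import *
s=robot.state();print(s["clock"],s["position"],s["eef_rot"],s["q"].round(2),rel([.427,-.145,.10]))
E
```

```text
2.6167 [ 0.42277704 -0.29137355  0.37697625] [-1.40285513e-04  9.99997677e-01  2.11467429e-03  3.93305623e-04] [ 0.58  0.17 -0.1   1.58  0.02  1.4  -1.08] [ 0.031 -0.975  1.847]
```

Request:
{"op": "carry_out", "data": {
  "series": [
    [[0,0,0],[0.03,-0.97,0.9],0.65],
    [[0,0,0],[0.03,-0.97,0.9],0.65],
    [[0,0,0],[0.03,-0.97,0.9],0.65],
    [[0,0,0],[0.03,-0.97,0.9],0.65],
    [[0,0,0],[0.03,-0.97,0.9],0.65],
    [[0,0,0],[0.03,-0.97,0.9],0.65],
    [[0,0,0],[0.03,-0.97,0.9],0.65]
  ]
}}

```text
clock: 3.2
position: [0.4253, -0.1486, 0.2409]
eef_rot: [-0.0, 1.0, -0.0, -0.001]
contact_force: [-0.0, -0.7, 0.6]
grip_width: 0.0598
grasp_force: 0.0
```

```bash
python3 - <<'E'
from seg import *
s=robot.state();print(s["clock"],s["position"],s["eef_rot"])
im,d=get_image("wrist");save("w1.png",im);c=cam("wrist");print("cam",-c[1].T@c[2], c[1][2])
for o in seg("wrist",im,d): print(*o)
print([(np.round(r["uv"]).tolist(),round(r["p"],2)) for r in nets.boxes_of("wrist","wad0")])
E
```

```text
3.2 [ 0.42527026 -0.1486139   0.24086922] [-1.17121634e-04  9.99999287e-01 -3.77486541e-04 -1.12721603e-03]
cam [ 0.51132645 -0.150223    0.39916526] [-3.06377759e-01 -3.62940681e-04 -9.51909942e-01]
[22, 3] 223 [0.61, 0.1226] 0.0233 [0.006, 0.027] [17, 12, 6]
[578, 102] 21224 [0.5168, -0.3206] 0.1749 [0.151, 0.094] [203, 199, 188]
[116, 60] 9553 [0.5556, 0.0218] 0.1105 [0.073, 0.072] [108, 96, 87]
[308, 90] 1700 [0.5347, -0.138] 0.0331 [0.043, 0.045] [211, 214, 207]
[21, 101] 1934 [0.5261, 0.1438] 0.0238 [0.045, 0.04] [79, 46, 23]
[105, 180] 1685 [0.4482, 0.0737] 0.0322 [0.044, 0.045] [211, 146, 161]
[28, 188] 1797 [0.4406, 0.1562] 0.032 [0.044, 0.046] [207, 208, 188]
[205, 191] 2056 [0.4391, -0.0334] 0.0626 [0.051, 0.051] [187, 129, 67]
[318, 200] 1364 [0.4274, -0.1474] 0.0326 [0.044, 0.044] [193, 183, 161]
[7, 257] 502 [0.3629, 0.1982] 0.0287 [0.036, 0.017] [117, 94, 0]
[95, 261] 1451 [0.3582, 0.1018] 0.032 [0.043, 0.043] [210, 198, 0]
[319, 394] 102457 [0.4513, -0.15] 0.3506 [0.05, 0.173] [41, 40, 34]
[([316.0, 201.0], 0.84), ([105.0, 178.0], 0.83), ([8.0, 258.0], 0.76), ([307.0, 91.0], 0.68), ([33.0, 187.0], 0.68), ([96.0, 256.0], 0.64)]
```

View pics/w1.png

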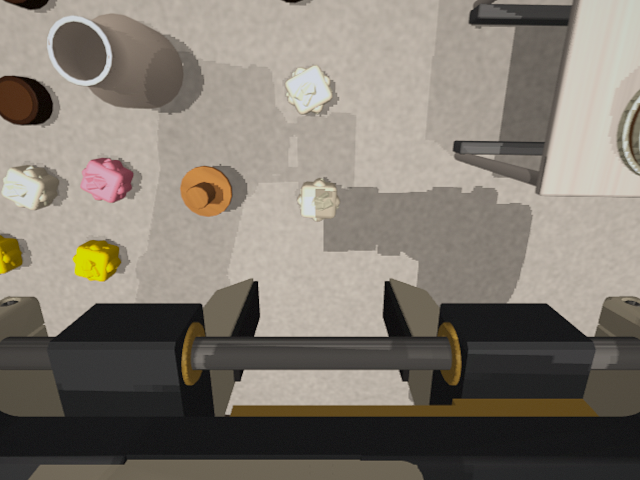

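The wrist view shows the target napkin at (318,200), under the gripper and clear of the decoys. I'll descend and grip.

Request:
{"op": "carry_out", "data": {
  "series": [
    [[0,0,0],[0.01,-0.01,0.3],0.65],
    [[0,0,0],[0.01,-0.01,0.6],0.65],
    [[0,0,0],[0.01,-0.01,0.9],0.65],
    [[0,0,0],[0.01,-0.01,1],0.65],
    [[0,0,0],[0.01,-0.01,1],0.65]
  ]
}}

```text
clock: 3.72
position: [0.4251, -0.1482, 0.0883]
eef_rot: [-0.0, 1.0, -0.002, -0.003]
contact_force: [-0.9, 0.4, 0.9]
grip_width: 0.0596
grasp_force: 0.0
```

Request:
{"op": "carry_out", "data": {
  "series": [
    [[0,0,0],[0,0,0.25],0.65],
    [[0,0,0],[0,0,0.5],0.65],
    [[0,0,0],[0,0,0.55],0.65],
    [[0,0,0],[0,0,0.55],0.65],
    [[0,0,0],[0,0,0.55],0.2],
    [[0,0,0],[0,0,0.55],0.2],
    [[0,0,0],[0,0,0.55],0.2],
    [[0,0,0],[0,0,0.55],0.2],
    [[0,0,0],[0,0,0.55],0.2],
    [[0,0,0],[0,0,0.55],0.2]
  ]
}}

```text
clock: 4.55
position: [0.4294, -0.1476, 0.0112]
eef_rot: [0.001, 1.0, -0.001, 0.002]
contact_force: [-1.2, -0.9, 9.9]
grip_width: 0.0475
grasp_force: 15.0
```

Request:
{"op": "carry_out", "data": {
  "series": [
    [[0,0,0],[0,0,-0.25],0.2],
    [[0,0,0],[0,0,-0.5],0.2],
    [[0,0,0],[0,0,-0.75],0.2],
    [[0,0,0],[0,0,-1],0.2],
    [[0,0,0],[0,0,-1],0.2]
  ]
}}

```text
clock: 4.97
position: [0.4314, -0.1477, 0.1668]
eef_rot: [0.002, 1.0, -0.001, 0.006]
contact_force: [1.4, -0.6, -1.3]
grip_width: 0.0475
grasp_force: 15.0
```

Request:
{"op": "carry_out", "data": {
  "series": [
    [[0,0,0],[0.05,-0.25,-0.1],0.2],
    [[0,0,0],[0.1,-0.5,-0.2],0.2],
    [[0,0,0],[0.2,-0.75,-0.2],0.2],
    [[0,0,0],[0.25,-1,-0.2],0.2]
  ]
}}

```text
clock: 5.3
position: [0.4672, 0.0046, 0.1917]
eef_rot: [0.0, 1.0, -0.001, 0.003]
contact_force: [0.8, -0.3, -0.1]
grip_width: 0.0473
grasp_force: 15.0
```

Request:
{"op": "carry_out", "data": {
  "series": [
    [[0,0,0],[0.05,-0.25,0],0.2],
    [[0,0,0],[0.1,-0.5,0],0.2],
    [[0,0,0],[0.2,-0.75,0],0.2],
    [[0,0,0],[0.25,-1,0],0.2]
  ]
}}

```text
clock: 5.63
position: [0.5042, 0.1547, 0.1906]
eef_rot: [-0.0, 1.0, -0.001, 0.001]
contact_force: [0.6, -0.1, 0.8]
grip_width: 0.0474
grasp_force: 15.0
```

Request:
{"op": "carry_out", "data": {
  "series": [
    [[0,0,0],[0,-0.25,0],0.2],
    [[0,0,0],[0,-0.5,0],0.2],
    [[0,0,0],[0,-0.75,0],0.2],
    [[0,0,0],[0,-1,0],0.2],
    [[0,0,0],[0,-1,0],0.2]
  ]
}}

```text
clock: 6.05
position: [0.501, 0.3121, 0.1907]
eef_rot: [-0.003, 1.0, 0.004, 0.0]
contact_force: [-1.6, 0.5, 1.0]
grip_width: 0.0476
grasp_force: 15.0
```

Request:
{"op": "carry_out", "data": {
  "series": [
    [[0,0,0],[0,-0.1,0.25],0.2],
    [[0,0,0],[0,-0.1,0.5],0.2],
    [[0,0,0],[0,-0.1,0.7],0.2],
    [[0,0,0],[0,-0.1,0.73],0.2],
    [[0,0,0],[0,-0.1,0.73],0.65],
    [[0,0,0],[0,-0.1,0.73],0.65],
    [[0,0,0],[0,-0.1,0.73],0.65],
    [[0,0,0],[0,-0.1,0.4],0.65],
    [[0,0,0],[0,-0.1,0],0.65],
    [[0,0,0],[0,-0.1,0],0.65]
  ]
}}

```text
clock: 6.88
position: [0.5047, 0.3193, 0.1953]
eef_rot: [-0.002, 1.0, -0.001, 0.003]
contact_force: [1.6, 1.5, -0.2]
grip_width: 0.0598
grasp_force: 0.0
```

```bash
python3 - <<'E'
from seg import *
s=robot.state();print(s["clock"],s["position"],s["eef_rot"],s["grip_width"])
im,d=get_image("wrist");save("w2.png",im)
for o in seg("wrist",im,d): print(*o)
im,d=get_image("top")
print("top")
for o in seg("top",im,d): print(*o)
E
```

```text
6.8833 [0.50473277 0.31926971 0.19528863] [-1.96759314e-03  9.99994487e-01 -8.16262777e-04  2.54723592e-03] 0.05978085865653763
[549, 68] 3032 [0.632, 0.1288] 0.0278 [0.045, 0.046] [90, 54, 29]
[310, 357] 124192 [0.5308, 0.3203] 0.3087 [0.33, 0.215] [63, 61, 55]
[243, 101] 112 [0.607, 0.391] 0.0114 [0.018, 0.016] [183, 172, 168]
[623, 161] 2490 [0.5512, 0.0568] 0.0518 [0.071, 0.028] [138, 125, 113]
[504, 190] 2215 [0.5274, 0.1511] 0.0272 [0.046, 0.046] [69, 42, 27]
[322, 217] 1810 [0.5039, 0.3197] 0.0413 [0.045, 0.046] [180, 169, 147]
[567, 269] 1973 [0.45, 0.0789] 0.0349 [0.044, 0.046] [193, 111, 125]
[483, 276] 1774 [0.4423, 0.1606] 0.0352 [0.044, 0.045] [195, 184, 161]
top
[249, 137] 906 [0.7759, 0.1326] 0.0699 [0.096, 0.086] [71, 67, 65]
[323, 139] 567 [0.7768, -0.0159] 0.0661 [0.056, 0.056] [116, 110, 105]
[377, 143] 899 [0.7618, -0.1302] 0.0713 [0.061, 0.061] [126, 129, 136]
[78, 351] 38651 [0.381, 0.1498] 0.7321 [0.286, 0.348] [36, 31, 27]
[371, 205] 363 [0.6323, -0.1194] 0.0258 [0.044, 0.044] [51, 37, 31]
[255, 207] 372 [0.6275, 0.1267] 0.0258 [0.045, 0.044] [53, 39, 32]
[507, 247] 7013 [0.5033, -0.3555] 0.2661 [0.156, 0.143] [123, 121, 116]
[303, 242] 734 [0.5523, 0.025] 0.1116 [0.072, 0.07] [82, 75, 70]
[378, 252] 338 [0.5318, -0.1351] 0.034 [0.043, 0.044] [125, 126, 124]
[244, 256] 373 [0.5235, 0.1497] 0.0259 [0.044, 0.044] [49, 36, 29]
[278, 293] 336 [0.4452, 0.0771] 0.034 [0.042, 0.044] [107, 63, 71]
[239, 296] 350 [0.4367, 0.1592] 0.0336 [0.044, 0.045] [105, 99, 88]
[330, 298] 477 [0.4367, -0.0301] 0.0637 [0.05, 0.048] [118, 81, 55]
[210, 333] 367 [0.3604, 0.218] 0.0338 [0.044, 0.043] [121, 111, 52]
[265, 336] 348 [0.3552, 0.1054] 0.0338 [0.041, 0.044] [111, 93, 44]
[163, 352] 384 [0.3218, 0.3147] 0.0332 [0.042, 0.043] [36, 57, 101]
```

The napkin is in the bin. Next is puck A.

Request:
{"op": "carry_out", "data": {
  "series": [
    [[0,0,0],[0.42,0.64,0],0.65],
    [[0,0,0],[0.42,0.64,0],0.65],
    [[0,0,0],[0.42,0.64,0],0.65],
    [[0,0,0],[0.42,0.64,0],0.65]
  ]
}}

```text
clock: 7.32
position: [0.5712, 0.2132, 0.1904]
eef_rot: [0.002, 1.0, -0.006, 0.002]
contact_force: [0.3, -1.7, -0.2]
grip_width: 0.0597
grasp_force: 0.0
```

Request:
{"op": "carry_out", "data": {
  "series": [
    [[0,0,0],[0.42,0.63,0.6],0.65],
    [[0,0,0],[0.42,0.63,0.6],0.65],
    [[0,0,0],[0.42,0.63,0.6],0.65],
    [[0,0,0],[0.42,0.63,0.6],0.65],
    [[0,0,0],[0.42,0.63,0.6],0.65],
    [[0,0,0],[0.42,0.63,0.6],0.65]
  ]
}}

```text
clock: 7.82
position: [0.6292, 0.1267, 0.0993]
eef_rot: [-0.0, 1.0, -0.002, -0.0]
contact_force: [0.2, 1.1, 0.3]
grip_width: 0.0596
grasp_force: 0.0
```

```bash
python3 - <<'E'
from seg import *
for i in range(3):
    s=robot.state();print(s["clock"],s["position"],s["eef_rot"].round(4)); im,d=get_image("wrist")
for o in seg("wrist",im,d): print(*o)
E
```

```text
7.8167 [0.62917566 0.126651   0.09934341] [-1.0e-04  1.0e+00 -1.9e-03 -3.0e-04]
7.8667 [0.6291494  0.12851598 0.10028494] [-7.e-04  1.e+00 -8.e-04  4.e-04]
7.9167 [0.62913631 0.12944933 0.10074749] [-9.e-04  1.e+00 -0.e+00  8.e-04]
[292, 54] 5232 [0.7526, 0.1317] 0.0682 [0.06, 0.084] [202, 193, 181]
[570, 23] 4760 [0.7658, -0.0129] 0.058 [0.03, 0.056] [172, 161, 151]
[325, 244] 3397 [0.6296, 0.1262] 0.0229 [0.045, 0.045] [48, 27, 15]
[304, 385] 111524 [0.6544, 0.1295] 0.2096 [0.166, 0.36] [58, 55, 41]
```

Request:
{"op": "carry_out", "data": {
  "series": [
    [[0,0,0],[0,0,0.25],0.65],
    [[0,0,0],[0,0,0.5],0.65],
    [[0,0,0],[0,0,0.61],0.65],
    [[0,0,0],[0,0,0.61],0.65],
    [[0,0,0],[0,0,0.61],0.2],
    [[0,0,0],[0,0,0.61],0.2],
    [[0,0,0],[0,0,0.61],0.2],
    [[0,0,0],[0,0,0.61],0.2],
    [[0,0,0],[0,0,0.61],0.2]
  ]
}}

```text
clock: 8.72
position: [0.6307, 0.1283, 0.0101]
eef_rot: [-0.001, 1.0, -0.001, 0.002]
contact_force: [-2.0, 1.4, 7.0]
grip_width: 0.0453
grasp_force: 15.0
```

Request:
{"op": "carry_out", "data": {
  "series": [
    [[0,0,0],[0,0,-0.25],0.2],
    [[0,0,0],[0,0,-0.5],0.2],
    [[0,0,0],[0,0,-0.75],0.2],
    [[0,0,0],[0,0,-1],0.2],
    [[0,0,0],[0,0,-1],0.2]
  ]
}}

```text
clock: 9.13
position: [0.6334, 0.1289, 0.1672]
eef_rot: [-0.002, 1.0, -0.001, 0.007]
contact_force: [1.5, 0.4, 1.3]
grip_width: 0.0452
grasp_force: 15.0
```

Request:
{"op": "carry_out", "data": {
  "series": [
    [[0,0,0],[-0.09,-0.25,0],0.2],
    [[0,0,0],[-0.18,-0.5,0],0.2],
    [[0,0,0],[-0.26,-0.75,0],0.2],
    [[0,0,0],[-0.35,-1,0],0.2]
  ]
}}

```text
clock: 9.47
position: [0.5767, 0.2787, 0.1588]
eef_rot: [-0.0, 1.0, -0.001, 0.001]
contact_force: [0.0, 0.4, -0.8]
grip_width: 0.0453
grasp_force: 15.0
```

Request:
{"op": "carry_out", "data": {
  "series": [
    [[0,0,0],[0,-0.25,0.1],0.2],
    [[0,0,0],[0,-0.29,0.3],0.2],
    [[0,0,0],[0,-0.29,0.5],0.2],
    [[0,0,0],[0,-0.29,0.5],0.2],
    [[0,0,0],[0,-0.29,0.5],0.65],
    [[0,0,0],[0,-0.29,0.5],0.65],
    [[0,0,0],[0,-0.29,0.5],0.65],
    [[0,0,0],[0,-0.29,0.2],0.65],
    [[0,0,0],[0,-0.29,0],0.65],
    [[0,0,0],[0,-0.29,0],0.65]
  ]
}}

```text
clock: 10.3
position: [0.5808, 0.3233, 0.1672]
eef_rot: [-0.004, 1.0, -0.001, 0.006]
contact_force: [0.5, 0.5, 1.3]
grip_width: 0.0601
grasp_force: 0.0
```

Request:
{"op": "carry_out", "data": {
  "series": [
    [[0,0,0],[-0.34,1,0],0.65],
    [[0,0,0],[-0.34,1,0],0.65],
    [[0,0,0],[-0.34,1,0],0.65],
    [[0,0,0],[-0.34,1,0],0.65],
    [[0,0,0],[-0.34,1,0],0.65]
  ]
}}

```text
clock: 10.72
position: [0.5251, 0.1626, 0.1591]
eef_rot: [0.002, 1.0, -0.005, 0.001]
contact_force: [-0.3, -0.4, -1.2]
grip_width: 0.0597
grasp_force: 0.0
```

Request:
{"op": "carry_out", "data": {
  "series": [
    [[0,0,0],[0,0.14,0.2],0.65],
    [[0,0,0],[0,0.14,0.4],0.65],
    [[0,0,0],[0,0.14,0.4],0.65],
    [[0,0,0],[0,0.14,0.4],0.65]
  ]
}}

```text
clock: 11.05
position: [0.5256, 0.15, 0.0983]
eef_rot: [-0.0, 1.0, -0.001, -0.0]
contact_force: [0.3, 0.8, 1.1]
grip_width: 0.0598
grasp_force: 0.0
```

```bash
cat > look.py <<'E'
from seg import *
import sys
s=robot.state();print(s["clock"],s["position"],s["eef_rot"].round(4))
for n in sys.argv[1:] or ["wrist"]:
    im,d=get_image(n);print(n)
    for o in seg(n,im,d):
        if o[1]<60000: print(*o)
E
python3 look.py wrist top
```

```text
11.05 [0.52556948 0.14995732 0.09830558] [-0.0e+00  1.0e+00 -1.1e-03 -4.0e-04]
wrist
[322, 246] 3464 [0.526, 0.1494] 0.0238 [0.046, 0.045] [54, 31, 18]
top
[249, 137] 908 [0.7759, 0.1324] 0.0697 [0.096, 0.086] [78, 74, 70]
[323, 139] 564 [0.7759, -0.0159] 0.066 [0.056, 0.056] [126, 120, 115]
[377, 143] 893 [0.7619, -0.1302] 0.0713 [0.062, 0.061] [136, 139, 147]
[231, 339] 36731 [0.3695, 0.0328] 0.7178 [0.288, 0.458] [53, 44, 36]
[371, 205] 367 [0.6326, -0.1193] 0.0256 [0.044, 0.045] [57, 42, 35]
[507, 247] 7002 [0.5033, -0.3556] 0.266 [0.156, 0.143] [133, 131, 127]
[303, 242] 736 [0.5523, 0.025] 0.1115 [0.072, 0.07] [78, 72, 67]
[378, 252] 339 [0.5307, -0.1352] 0.0342 [0.043, 0.044] [134, 136, 134]
[329, 298] 477 [0.4367, -0.0301] 0.0633 [0.05, 0.048] [87, 60, 42]
[163, 352] 383 [0.3221, 0.3143] 0.0338 [0.042, 0.042] [40, 62, 111]
```

Request:
{"op": "carry_out", "data": {
  "series": [
    [[0,0,0],[0,0,0.25],0.65],
    [[0,0,0],[0,0,0.5],0.65],
    [[0,0,0],[0,0,0.6],0.65],
    [[0,0,0],[0,0,0.6],0.65],
    [[0,0,0],[0,0,0.6],0.2],
    [[0,0,0],[0,0,0.6],0.2],
    [[0,0,0],[0,0,0.6],0.2],
    [[0,0,0],[0,0,0.6],0.2],
    [[0,0,0],[0,0,0.6],0.2]
  ]
}}

```text
clock: 11.9
position: [0.5274, 0.1509, 0.0099]
eef_rot: [-0.001, 1.0, -0.001, 0.002]
contact_force: [0.1, 0.3, 8.7]
grip_width: 0.0456
grasp_force: 15.0
```

Request:
{"op": "carry_out", "data": {
  "series": [
    [[0,0,0],[0,0,-0.25],0.2],
    [[0,0,0],[0,0,-0.5],0.2],
    [[0,0,0],[0,0,-0.75],0.2],
    [[0,0,0],[0,0,-1],0.2],
    [[0,0,0],[0,0,-1],0.2]
  ]
}}

```text
clock: 12.32
position: [0.5296, 0.1519, 0.1661]
eef_rot: [-0.002, 1.0, -0.001, 0.006]
contact_force: [1.3, 0.5, -1.1]
grip_width: 0.0454
grasp_force: 15.0
```

Request:
{"op": "carry_out", "data": {
  "series": [
    [[0,0,0],[0.09,-0.25,0],0.2],
    [[0,0,0],[0.18,-0.5,0],0.2],
    [[0,0,0],[0.26,-0.75,0],0.2],
    [[0,0,0],[0.33,-1,0],0.2]
  ]
}}

```text
clock: 12.65
position: [0.5765, 0.3012, 0.159]
eef_rot: [-0.0, 1.0, -0.002, 0.001]
contact_force: [-0.2, 0.5, 0.6]
grip_width: 0.0454
grasp_force: 15.0
```

Request:
{"op": "carry_out", "data": {
  "series": [
    [[0,0,0],[0,-0.25,0.1],0.2],
    [[0,0,0],[0,-0.5,0.3],0.2],
    [[0,0,0],[0,-0.55,0.5],0.2],
    [[0,0,0],[0,-0.55,0.5],0.2],
    [[0,0,0],[0,-0.55,0.5],0.6],
    [[0,0,0],[0,-0.55,0.5],0.6],
    [[0,0,0],[0,-0.55,0.5],0.6],
    [[0,0,0],[0,-0.55,0.2],0.6],
    [[0,0,0],[0,-0.55,0],0.6],
    [[0,0,0],[0,-0.55,0],0.6]
  ]
}}

```text
clock: 13.48
position: [0.5796, 0.3842, 0.1676]
eef_rot: [-0.004, 1.0, -0.002, 0.006]
contact_force: [1.9, 0.9, 0.6]
grip_width: 0.0549
grasp_force: 0.0
```

Request:
{"op": "carry_out", "data": {
  "series": [
    [[0,0,0],[-0.91,1,0],0.6],
    [[0,0,0],[-0.91,1,0],0.6],
    [[0,0,0],[-0.91,1,0],0.6],
    [[0,0,0],[-0.91,1,0],0.6],
    [[0,0,0],[-0.91,1,0],0.6],
    [[0,0,0],[-0.91,1,0],0.6]
  ]
}}

```text
clock: 13.98
position: [0.4347, 0.2256, 0.1585]
eef_rot: [0.003, 1.0, -0.003, -0.0]
contact_force: [-1.0, -1.7, -1.5]
grip_width: 0.0551
grasp_force: 0.0
```

Request:
{"op": "carry_out", "data": {
  "series": [
    [[0,0,0],[0,0.25,0.1],0.6],
    [[0,0,0],[0,0.48,0.3],0.6],
    [[0,0,0],[0,0.48,0.4],0.6],
    [[0,0,0],[0,0.48,0.4],0.6],
    [[0,0,0],[0,0.48,0.4],0.6]
  ]
}}

```text
clock: 14.4
position: [0.4394, 0.1604, 0.0987]
eef_rot: [-0.0, 1.0, -0.002, 0.001]
contact_force: [-0.5, 0.8, 1.0]
grip_width: 0.055
grasp_force: 0.0
```

```bash
python3 look.py wrist top
```

```text
14.4 [0.43936909 0.16044531 0.09873552] [-2.0e-04  1.0e+00 -1.7e-03  6.0e-04]
wrist
[94, 132] 30511 [0.5098, 0.3004] 0.07 [0.147, 0.125] [78, 60, 57]
[565, 64] 18224 [0.5501, 0.0416] 0.1047 [0.068, 0.058] [150, 136, 123]
[413, 230] 6912 [0.4518, 0.0995] 0.0322 [0.052, 0.09] [195, 132, 143]
[607, 254] 4459 [0.439, -0.0231] 0.0585 [0.052, 0.042] [162, 108, 58]
top
[249, 137] 905 [0.7752, 0.1325] 0.0696 [0.095, 0.086] [75, 71, 68]
[323, 139] 564 [0.7765, -0.0159] 0.0659 [0.056, 0.056] [122, 116, 110]
[377, 143] 897 [0.7617, -0.1302] 0.0712 [0.06, 0.061] [132, 135, 142]
[371, 205] 362 [0.6326, -0.1195] 0.0259 [0.044, 0.045] [54, 40, 33]
[204, 363] 28800 [0.351, 0.061] 0.6765 [0.306, 0.439] [49, 40, 33]
[507, 247] 7001 [0.5033, -0.3552] 0.2662 [0.156, 0.142] [129, 127, 122]
[133, 231] 425 [0.5747, 0.3825] 0.0308 [0.045, 0.046] [51, 36, 30]
[164, 231] 417 [0.5729, 0.3174] 0.0308 [0.044, 0.051] [53, 38, 31]
[303, 242] 736 [0.5522, 0.025] 0.1119 [0.072, 0.07] [87, 80, 74]
[378, 252] 337 [0.5329, -0.1351] 0.0341 [0.043, 0.044] [130, 132, 130]
[329, 298] 478 [0.4358, -0.0301] 0.0636 [0.05, 0.048] [120, 83, 57]
[265, 336] 346 [0.355, 0.1054] 0.0331 [0.041, 0.044] [127, 117, 54]
```

```bash
python3 - <<'E'
from seg import *
im,d=get_image("wrist");save("w3.png",im)
X=cloud("wrist",d); m=(d>0); rgb=im[m].astype(int)
hsv=cv2.cvtColor(im,cv2.COLOR_RGB2HSV)[m]
z=(X[:,2]>.012)&(X[:,2]<.04)&(X[:,0]<.5)&(X[:,0]>.4)&(X[:,1]<.17)&(X[:,1]>.04)
for nme,s in(("white",hsv[:,1]<60),("pink",hsv[:,1]>=60)):
    p=X[z&s]; print(nme,len(p),p[:,:2].min(0),p[:,:2].max(0),np.median(p,axis=0))
E
```

```text
white 3366 [0.42514799 0.07051351] [0.47713501 0.1433736 ] [0.45799047 0.1222601  0.02872289]
pink 3392 [0.42555336 0.0537901 ] [0.46934798 0.10141735] [0.45032331 0.07892507 0.02876068]
```

View pics/w3.png

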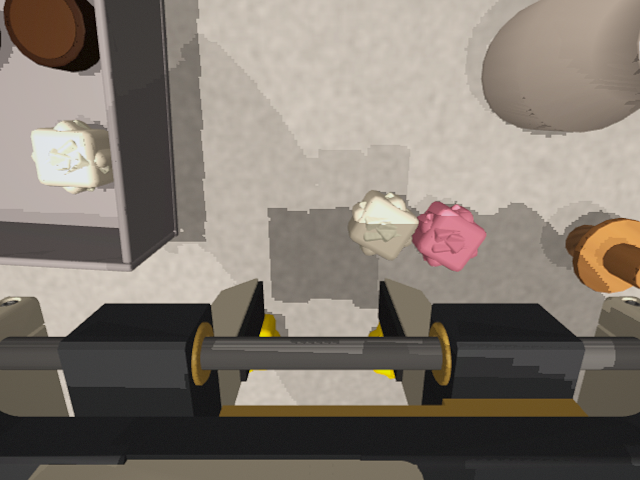

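The disturbance has pushed the white napkin to (383,225), right beside the pink decoy at (448,236). I'll grip it along x instead, with a quarter turn.

```bash
python3 - <<'E'
from h import *
s=robot.state();print(s["q"].round(3),s["position"])
E
```

```text
[-0.162  0.376 -0.384  2.071  0.209  0.727 -2.25 ] [0.43992151 0.16230146 0.09942571]
```

Request:
{"op": "carry_out", "data": {
  "series": [
    [[0,0,-0.125],[0.12,0.25,0],0.6],
    [[0,0,-0.125],[0.12,0.25,0],0.6],
    [[0,0,-0.125],[0.12,0.25,0],0.6],
    [[0,0,-0.125],[0.12,0.25,0],0.6],
    [[0,0,-0.125],[0.12,0.25,0],0.6],
    [[0,0,-0.125],[0.12,0.25,0],0.6],
    [[0,0,-0.125],[0.12,0.25,0],0.6],
    [[0,0,-0.125],[0.12,0.25,0],0.6]
  ]
}}

```text
clock: 15.22
position: [0.4575, 0.1242, 0.0989]
eef_rot: [-0.0, 0.924, 0.383, 0.001]
contact_force: [0.5, 0.1, 0.2]
grip_width: 0.0549
grasp_force: 0.0
```

Request:
{"op": "carry_out", "data": {
  "series": [
    [[0,0,-0.125],[0,0,0],0.6],
    [[0,0,-0.125],[0,0,0],0.6],
    [[0,0,-0.125],[0,0,0],0.6],
    [[0,0,-0.125],[0,0,0],0.6],
    [[0,0,-0.125],[0,0,0],0.6],
    [[0,0,-0.125],[0,0,0],0.6],
    [[0,0,-0.125],[0,0,0],0.6],
    [[0,0,-0.125],[0,0,0],0.6],
    [[0,0,-0.125],[0,0,0],0.6]
  ]
}}

```text
clock: 15.97
position: [0.4571, 0.1236, 0.0983]
eef_rot: [0.0, 0.709, 0.705, 0.0]
contact_force: [-0.3, 0.2, 0.6]
grip_width: 0.0552
grasp_force: 0.0
```

```bash
python3 - <<'E'
from seg import *
s=robot.state();print(s["position"],s["eef_rot"].round(4),s["q"].round(2))
im,d=get_image("wrist")
X=cloud("wrist",d); m=(d>0)
hsv=cv2.cvtColor(im,cv2.COLOR_RGB2HSV)[m]
z=(X[:,2]>.012)&(X[:,2]<.04)&(X[:,0]<.5)&(X[:,0]>.4)&(X[:,1]<.17)&(X[:,1]>.04)
for nme,s in(("white",hsv[:,1]<60),("pink",hsv[:,1]>=60)):
    p=X[z&s]; print(nme,len(p),np.percentile(p[:,:2],[1,99],axis=0),np.median(p,axis=0))
E
```

```text
[0.45708164 0.12357859 0.09828541] [2.000e-04 7.087e-01 7.055e-01 5.000e-04] [ 0.21  0.47 -0.77  2.04  0.45  0.81 -0.82]
white 3195 [[0.43423855 0.10116462]
 [0.4751669  0.1424301 ]] [0.45504002 0.12435967 0.0288153 ]
pink 2874 [[0.42635442 0.05782888]
 [0.46733109 0.0977896 ]] [0.4468833  0.08109673 0.02869498]
```

Request:
{"op": "carry_out", "data": {
  "series": [
    [[0,0,0],[0,0,0.25],0.6],
    [[0,0,0],[0,0,0.5],0.6],
    [[0,0,0],[0,0,0.6],0.6],
    [[0,0,0],[0,0,0.6],0.6],
    [[0,0,0],[0,0,0.6],0.2],
    [[0,0,0],[0,0,0.6],0.2],
    [[0,0,0],[0,0,0.6],0.2],
    [[0,0,0],[0,0,0.6],0.2],
    [[0,0,0],[0,0,0.6],0.2]
  ]
}}

```text
clock: 16.77
position: [0.4573, 0.1231, 0.0086]
eef_rot: [0.0, 0.708, 0.706, 0.001]
contact_force: [-0.3, 0.0, -1.0]
grip_width: 0.0469
grasp_force: 15.0
```

Request:
{"op": "carry_out", "data": {
  "series": [
    [[0,0,0],[0,0,-0.25],0.2],
    [[0,0,0],[0,0,-0.5],0.2],
    [[0,0,0],[0,0,-0.75],0.2],
    [[0,0,0],[0,0,-1],0.2],
    [[0,0,0],[0,0,-1],0.2]
  ]
}}

```text
clock: 17.18
position: [0.4597, 0.125, 0.1644]
eef_rot: [0.002, 0.708, 0.707, 0.004]
contact_force: [1.9, 0.4, -0.7]
grip_width: 0.047
grasp_force: 15.0
```

Request:
{"op": "carry_out", "data": {
  "series": [
    [[0,0,0],[0.25,0.1,0],0.2],
    [[0,0,0],[0.5,0.2,0],0.2],
    [[0,0,0],[0.75,0.3,0],0.2],
    [[0,0,0],[1,0.3,0],0.2],
    [[0,0,0],[1,0.3,0],0.2]
  ]
}}

```text
clock: 17.6
position: [0.5005, 0.2821, 0.1589]
eef_rot: [-0.002, 0.705, 0.709, 0.003]
contact_force: [-0.2, -0.1, 0.8]
grip_width: 0.0469
grasp_force: 15.0
```

Request:
{"op": "carry_out", "data": {
  "series": [
    [[0,0,0],[0.25,0,0.1],0.2],
    [[0,0,0],[0.5,0,0.3],0.2],
    [[0,0,0],[0.75,0,0.5],0.2],
    [[0,0,0],[0.75,0,0.5],0.2],
    [[0,0,0],[0.75,0,0.5],0.6],
    [[0,0,0],[0.75,0,0.5],0.6],
    [[0,0,0],[0.75,0,0.5],0.6],
    [[0,0,0],[0.75,0,0.2],0.6],
    [[0,0,0],[0.75,0,0],0.6],
    [[0,0,0],[0.75,0,0],0.6]
  ]
}}

```text
clock: 18.43
position: [0.5049, 0.387, 0.166]
eef_rot: [0.001, 0.709, 0.706, 0.005]
contact_force: [0.3, 1.1, 1.7]
grip_width: 0.0556
grasp_force: 0.0
```

```bash
python3 look.py top
```

```text
18.4333 [0.50493074 0.38702653 0.16600116] [5.000e-04 7.085e-01 7.057e-01 5.400e-03]
top
[249, 137] 907 [0.7759, 0.1323] 0.0699 [0.096, 0.085] [72, 68, 65]
[323, 139] 561 [0.7757, -0.0158] 0.066 [0.057, 0.056] [119, 112, 108]
[377, 143] 892 [0.7618, -0.1304] 0.0711 [0.061, 0.061] [129, 132, 139]
[371, 205] 367 [0.6325, -0.1195] 0.0261 [0.044, 0.045] [53, 39, 32]
[113, 367] 44760 [0.3823, 0.0582] 0.7469 [0.328, 0.448] [37, 32, 29]
[507, 247] 7006 [0.5032, -0.3554] 0.2662 [0.156, 0.142] [126, 124, 119]
[133, 231] 425 [0.5747, 0.3812] 0.0307 [0.045, 0.044] [44, 31, 25]
[164, 231] 417 [0.573, 0.3172] 0.0307 [0.048, 0.044] [34, 26, 22]
[303, 242] 736 [0.5523, 0.025] 0.1117 [0.072, 0.07] [85, 77, 72]
[378, 252] 338 [0.5318, -0.1353] 0.0338 [0.043, 0.045] [127, 128, 126]
[132, 264] 397 [0.5046, 0.3801] 0.0389 [0.042, 0.044] [123, 122, 112]
[163, 267] 389 [0.4997, 0.3188] 0.0389 [0.044, 0.049] [90, 84, 74]
[279, 293] 338 [0.4452, 0.077] 0.0337 [0.042, 0.044] [122, 83, 93]
[329, 298] 478 [0.4366, -0.0301] 0.0631 [0.05, 0.048] [120, 83, 57]
[210, 333] 369 [0.3604, 0.2171] 0.0337 [0.044, 0.045] [125, 118, 55]
[265, 336] 347 [0.3551, 0.1044] 0.0338 [0.041, 0.044] [95, 78, 37]
```

Four are in the bin. Puck C is next.

Request:
{"op": "carry_out", "data": {
  "series": [
    [[0,0,0],[-0.25,0.1,0],0.6],
    [[0,0,0],[-0.5,0.2,0],0.6],
    [[0,0,0],[-0.75,0.3,0],0.6],
    [[0,0,0],[-1,0.3,0],0.6]
  ]
}}

```text
clock: 18.82
position: [0.5497, 0.231, 0.158]
eef_rot: [0.001, 0.709, 0.705, 0.0]
contact_force: [0.3, -0.7, -0.0]
grip_width: 0.0548
grasp_force: 0.0
```

Request:
{"op": "carry_out", "data": {
  "series": [
    [[0,0,0],[-0.25,0.1,0],0.6],
    [[0,0,0],[-0.5,0.2,0],0.6],
    [[0,0,0],[-0.75,0.3,0],0.6],
    [[0,0,0],[-1,0.3,0],0.6]
  ]
}}

```text
clock: 19.15
position: [0.5936, 0.0807, 0.1582]
eef_rot: [0.001, 0.709, 0.705, 0.0]
contact_force: [0.1, -0.7, 0.5]
grip_width: 0.0551
grasp_force: 0.0
```

Request:
{"op": "carry_out", "data": {
  "series": [
    [[0,0,0],[-0.25,0.1,0],0.6],
    [[0,0,0],[-0.5,0.2,0],0.6],
    [[0,0,0],[-0.75,0.28,0],0.6],
    [[0,0,0],[-1,0.28,0],0.6]
  ]
}}

```text
clock: 19.48
position: [0.6343, -0.069, 0.1582]
eef_rot: [0.001, 0.709, 0.705, 0.0]
contact_force: [-0.1, -0.5, -0.3]
grip_width: 0.0551
grasp_force: 0.0
```

Request:
{"op": "carry_out", "data": {
  "series": [
    [[0,0,0],[-0.2,0,0.2],0.62],
    [[0,0,0],[-0.36,0,0.4],0.62],
    [[0,0,0],[-0.36,0,0.4],0.62],
    [[0,0,0],[-0.36,0,0.4],0.62]
  ]
}}

```text
clock: 19.82
position: [0.6308, -0.123, 0.0959]
eef_rot: [-0.001, 0.71, 0.705, -0.002]
contact_force: [0.3, 0.2, 0.2]
grip_width: 0.057
grasp_force: 0.0
```

```bash
python3 look.py wrist; python3 -c "
from h import *
print(robot.state()['q'].round(2))"
```

```text
19.8167 [ 0.63078825 -0.12295852  0.09588362] [-0.001   0.7097  0.7045 -0.0019]
wrist
[172, 29] 8954 [0.5562, 0.0045] 0.0895 [0.072, 0.038] [113, 101, 91]
[574, 72] 10392 [0.7766, -0.0143] 0.0662 [0.052, 0.057] [182, 171, 160]
[13, 110] 1988 [0.4543, -0.0326] 0.0356 [0.023, 0.046] [199, 138, 73]
[324, 240] 3591 [0.6365, -0.1179] 0.0246 [0.045, 0.045] [79, 46, 26]
[179, 263] 3500 [0.5357, -0.1339] 0.033 [0.044, 0.044] [196, 185, 163]
[ 0.55  0.7  -0.7   1.62  0.51  1.02 -0.32]
```

Request:
{"op": "carry_out", "data": {
  "series": [
    [[0,0,0],[0,0,0.25],0.62],
    [[0,0,0],[0,0,0.5],0.62],
    [[0,0,0],[0,0,0.6],0.62],
    [[0,0,0],[0,0,0.6],0.62],
    [[0,0,0],[0,0,0.6],0.2],
    [[0,0,0],[0,0,0.6],0.2],
    [[0,0,0],[0,0,0.6],0.2],
    [[0,0,0],[0,0,0.6],0.2],
    [[0,0,0],[0,0,0.6],0.2]
  ]
}}

```text
clock: 20.62
position: [0.6349, -0.1183, 0.0102]
eef_rot: [0.001, 0.708, 0.707, 0.001]
contact_force: [-1.4, 0.1, 8.1]
grip_width: 0.0458
grasp_force: 15.0
```

Request:
{"op": "carry_out", "data": {
  "series": [
    [[0,0,0],[0,0,-0.25],0.2],
    [[0,0,0],[0,0,-0.5],0.2],
    [[0,0,0],[0,0,-0.75],0.2],
    [[0,0,0],[0,0,-1],0.2],
    [[0,0,0],[0,0,-1],0.2]
  ]
}}

```text
clock: 21.03
position: [0.6375, -0.1179, 0.1671]
eef_rot: [0.005, 0.708, 0.707, 0.004]
contact_force: [1.9, 1.2, 0.2]
grip_width: 0.0453
grasp_force: 15.0
```

Request:
{"op": "carry_out", "data": {
  "series": [
    [[0,0,0],[0.25,-0.1,0],0.2],
    [[0,0,0],[0.5,-0.2,0],0.2],
    [[0,0,0],[0.75,-0.3,0],0.2],
    [[0,0,0],[1,-0.3,0],0.2]
  ]
}}

```text
clock: 21.37
position: [0.5861, 0.0325, 0.1588]
eef_rot: [0.0, 0.708, 0.706, -0.0]
contact_force: [0.8, 0.6, -0.2]
grip_width: 0.0452
grasp_force: 15.0
```

Request:
{"op": "carry_out", "data": {
  "series": [
    [[0,0,0],[0.25,-0.1,0],0.2],
    [[0,0,0],[0.5,-0.2,0],0.2],
    [[0,0,0],[0.75,-0.3,0],0.2],
    [[0,0,0],[1,-0.3,0],0.2]
  ]
}}

```text
clock: 21.7
position: [0.541, 0.1833, 0.1588]
eef_rot: [0.0, 0.707, 0.707, -0.0]
contact_force: [0.0, -0.5, -0.8]
grip_width: 0.0455
grasp_force: 15.0
```

Request:
{"op": "carry_out", "data": {
  "series": [
    [[0,0,0],[0.3,0,0],0.2],
    [[0,0,0],[0.6,-0.02,0],0.2],
    [[0,0,0],[0.87,-0.02,0.2],0.2],
    [[0,0,0],[0.87,-0.02,0.5],0.2],
    [[0,0,0],[0.87,-0.02,0.5],0.2],
    [[0,0,0],[0.87,-0.02,0.5],0.6],
    [[0,0,0],[0.87,-0.02,0.5],0.6],
    [[0,0,0],[0.87,-0.02,0.5],0.6],
    [[0,0,0],[0.87,-0.02,0.2],0.6],
    [[0,0,0],[0.87,-0.02,0],0.6]
  ]
}}

```text
clock: 22.53
position: [0.5414, 0.3104, 0.1601]
eef_rot: [0.0, 0.708, 0.706, -0.0]
contact_force: [1.1, 0.4, 0.6]
grip_width: 0.0552
grasp_force: 0.0
```

Request:
{"op": "carry_out", "data": {
  "series": [
    [[0,0,0],[-0.25,0,0],0.6],
    [[0,0,0],[-0.5,0,0],0.6],
    [[0,0,0],[-0.75,0,0],0.6],
    [[0,0,0],[-1,0,0],0.6]
  ]
}}

```text
clock: 22.87
position: [0.5415, 0.1593, 0.1602]
eef_rot: [0.001, 0.708, 0.706, 0.001]
contact_force: [1.1, -0.8, 0.4]
grip_width: 0.055
grasp_force: 0.0
```

Request:
{"op": "carry_out", "data": {
  "series": [
    [[0,0,0],[-0.25,0,0],0.6],
    [[0,0,0],[-0.5,0,0],0.6],
    [[0,0,0],[-0.75,0,0],0.6],
    [[0,0,0],[-1,0,0],0.6]
  ]
}}

```text
clock: 23.2
position: [0.5409, 0.0088, 0.1601]
eef_rot: [0.002, 0.708, 0.706, 0.001]
contact_force: [0.2, -0.6, -0.5]
grip_width: 0.0543
grasp_force: 0.0
```

Request:
{"op": "carry_out", "data": {
  "series": [
    [[0,0,0],[-0.25,-0.05,0],0.6],
    [[0,0,0],[-0.5,-0.05,0.1],0.6],
    [[0,0,0],[-0.75,-0.05,0.3],0.6],
    [[0,0,0],[-0.97,-0.05,0.4],0.6],
    [[0,0,0],[-0.97,-0.05,0.4],0.6]
  ]
}}

```text
clock: 23.62
position: [0.5301, -0.1445, 0.0958]
eef_rot: [0.001, 0.712, 0.702, -0.003]
contact_force: [-1.1, -1.2, -0.8]
grip_width: 0.0554
grasp_force: 0.0
```

```bash
python3 look.py wrist top
```

```text
23.6167 [ 0.53008012 -0.14446525  0.09575878] [ 6.000e-04  7.119e-01  7.023e-01 -3.100e-03]
wrist
[356, 12] 2118 [0.5544, -0.0071] 0.0592 [0.057, 0.015] [100, 89, 80]
[147, 60] 7803 [0.439, -0.0283] 0.0634 [0.052, 0.051] [190, 130, 68]
[627, 225] 1773 [0.7377, -0.1325] 0.0336 [0.019, 0.054] [98, 93, 78]
[324, 233] 3416 [0.5347, -0.1322] 0.0334 [0.044, 0.044] [208, 208, 186]
top
[249, 137] 913 [0.7752, 0.1325] 0.0698 [0.095, 0.085] [75, 70, 68]
[323, 139] 566 [0.7761, -0.0159] 0.0666 [0.057, 0.056] [123, 116, 111]
[377, 143] 893 [0.7618, -0.1302] 0.0712 [0.061, 0.061] [133, 136, 144]
[498, 330] 39951 [0.3524, -0.1956] 0.6745 [0.311, 0.35] [55, 45, 38]
[136, 247] 2879 [0.5366, 0.3528] 0.0719 [0.189, 0.19] [42, 39, 38]
[133, 231] 425 [0.5747, 0.382] 0.0307 [0.045, 0.045] [52, 37, 30]
[164, 249] 1149 [0.5402, 0.3063] 0.0565 [0.121, 0.057] [53, 39, 32]
[303, 242] 738 [0.5523, 0.025] 0.1115 [0.072, 0.07] [88, 80, 75]
[132, 264] 399 [0.5046, 0.38] 0.0384 [0.042, 0.045] [130, 132, 128]
[279, 293] 338 [0.4451, 0.076] 0.0339 [0.042, 0.044] [129, 92, 101]
[329, 298] 475 [0.4367, -0.03] 0.0638 [0.05, 0.048] [120, 84, 57]
[210, 333] 370 [0.3614, 0.2171] 0.0335 [0.044, 0.044] [130, 126, 60]
[265, 336] 348 [0.3553, 0.1044] 0.0332 [0.042, 0.044] [131, 127, 60]
[163, 352] 383 [0.3219, 0.315] 0.034 [0.042, 0.043] [42, 62, 108]
```

Request:
{"op": "carry_out", "data": {
  "series": [
    [[0,0,0],[0,0,0.25],0.6],
    [[0,0,0],[0,0,0.5],0.6],
    [[0,0,0],[0,0,0.6],0.6],
    [[0,0,0],[0,0,0.6],0.6],
    [[0,0,0],[0,0,0.6],0.2],
    [[0,0,0],[0,0,0.6],0.2],
    [[0,0,0],[0,0,0.6],0.2],
    [[0,0,0],[0,0,0.6],0.2],
    [[0,0,0],[0,0,0.6],0.2]
  ]
}}

```text
clock: 24.47
position: [0.5344, -0.1334, 0.0099]
eef_rot: [0.002, 0.708, 0.707, 0.001]
contact_force: [-0.1, 1.4, 10.0]
grip_width: 0.045
grasp_force: 15.0
```

Request:
{"op": "carry_out", "data": {
  "series": [
    [[0,0,0],[0,0,-0.25],0.2],
    [[0,0,0],[0,0,-0.5],0.2],
    [[0,0,0],[0,0,-0.75],0.2],
    [[0,0,0],[0,0,-1],0.2],
    [[0,0,0],[0,0,-1],0.2]
  ]
}}

```text
clock: 24.88
position: [0.5368, -0.133, 0.1659]
eef_rot: [0.005, 0.708, 0.707, 0.003]
contact_force: [1.8, -0.2, 0.6]
grip_width: 0.0448
grasp_force: 15.0
```

Request:
{"op": "carry_out", "data": {
  "series": [
    [[0,0,0],[0.25,0,-0.1],0.2],
    [[0,0,0],[0.5,0,-0.2],0.2],
    [[0,0,0],[0.75,0,-0.2],0.2],
    [[0,0,0],[1,0,-0.2],0.2]
  ]
}}

```text
clock: 25.22
position: [0.5335, 0.018, 0.1899]
eef_rot: [0.001, 0.708, 0.706, 0.001]
contact_force: [0.8, 0.3, -0.5]
grip_width: 0.045
grasp_force: 15.0
```

Request:
{"op": "carry_out", "data": {
  "series": [
    [[0,0,0],[0.25,0,0],0.2],
    [[0,0,0],[0.5,0,0],0.2],
    [[0,0,0],[0.75,0,0],0.2],
    [[0,0,0],[1,0,0],0.2]
  ]
}}

```text
clock: 25.55
position: [0.533, 0.1682, 0.1889]
eef_rot: [0.001, 0.708, 0.706, 0.001]
contact_force: [0.1, -0.1, 0.1]
grip_width: 0.045
grasp_force: 15.0
```

Request:
{"op": "carry_out", "data": {
  "series": [
    [[0,0,0],[0.25,0,0],0.2],
    [[0,0,0],[0.5,0.05,0],0.2],
    [[0,0,0],[0.75,0.05,0],0.2],
    [[0,0,0],[1,0.05,0],0.2]
  ]
}}

```text
clock: 25.88
position: [0.5411, 0.3182, 0.1887]
eef_rot: [0.0, 0.708, 0.706, 0.001]
contact_force: [0.0, 0.1, 0.5]
grip_width: 0.0448
grasp_force: 15.0
```

Request:
{"op": "carry_out", "data": {
  "series": [
    [[0,0,0],[0.25,0,0],0.2],
    [[0,0,0],[0.46,0,0.3],0.2],
    [[0,0,0],[0.46,0,0.6],0.2],
    [[0,0,0],[0.46,0,0.7],0.2],
    [[0,0,0],[0.46,0,0.7],0.2],
    [[0,0,0],[0.46,0,0.7],0.6],
    [[0,0,0],[0.46,0,0.7],0.6],
    [[0,0,0],[0.46,0,0.7],0.6],
    [[0,0,0],[0.46,0,0.3],0.6],
    [[0,0,0],[0.46,0,0],0.6]
  ]
}}

```text
clock: 26.72
position: [0.5408, 0.3841, 0.1673]
eef_rot: [-0.0, 0.708, 0.706, -0.001]
contact_force: [1.6, 1.7, 0.5]
grip_width: 0.0548
grasp_force: 0.0
```

```bash
python3 - <<'E'
from seg import *
s=robot.state();print(s["clock"],s["position"],s["eef_rot"].round(4))
im,d=get_image("top");save("t2.png",cv2.convertScaleAbs(im,alpha=1.5))
for o in seg("top",im,d):
    if o[1]<60000: print(*o)
# shelf fit from top depth: roof pixels
X=cloud("top",d); r=(X[:,2]>.158)&(X[:,2]<.178)&(X[:,1]<-.25)&(X[:,0]>.4)&(X[:,0]<.62)
print("roof",r.sum(),cv2.minAreaRect(X[r,:2].astype(np.float32)*1000),np.median(X[r,2]))
c=(X[:,2]>.18)&(X[:,1]<-.25)&(X[:,0]>.4)&(X[:,0]<.62)
allr=r|c; print(np.percentile(X[r][:,:2],[.5,99.5],axis=0))
b=(X[:,2]>.06)&(X[:,2]<.08)&(X[:,1]>.24)&(X[:,1]<.48)
print("bin",cv2.minAreaRect(X[b,:2].astype(np.float32)*1000))
im,d=get_image("scene"); X=cloud("scene",d)
r=(X[:,2]>.156)&(X[:,2]<.178)&(X[:,1]<-.25)&(X[:,0]>.38)&(X[:,0]<.65)&(X[:,1]>-.47)
print("roof scene",r.sum(),cv2.minAreaRect(X[r,:2].astype(np.float32)*1000),np.percentile(X[r][:,:2],[.5,99.5],axis=0),np.median(X[r,2]))
E
```

```text
26.7167 [0.54077633 0.38407958 0.16729706] [-1.000e-04  7.079e-01  7.063e-01 -1.000e-03]
[249, 137] 909 [0.7759, 0.1325] 0.07 [0.095, 0.085] [75, 71, 70]
[323, 139] 566 [0.776, -0.0149] 0.0665 [0.056, 0.056] [124, 117, 112]
[377, 143] 892 [0.7622, -0.1303] 0.0712 [0.062, 0.062] [134, 137, 144]
[144, 356] 51968 [0.3876, 0.0426] 0.7447 [0.282, 0.472] [53, 44, 37]
[507, 247] 7008 [0.5032, -0.3549] 0.2662 [0.156, 0.143] [131, 129, 124]
[131, 246] 1147 [0.5476, 0.384] 0.0643 [0.114, 0.051] [109, 103, 93]
[164, 249] 1144 [0.5402, 0.3057] 0.057 [0.117, 0.057] [32, 25, 22]
[303, 242] 737 [0.5522, 0.025] 0.1121 [0.072, 0.07] [88, 81, 75]
[279, 293] 337 [0.4451, 0.0761] 0.0336 [0.042, 0.044] [107, 62, 69]
[329, 298] 478 [0.4367, -0.0301] 0.0635 [0.05, 0.048] [123, 85, 58]
[211, 333] 368 [0.3615, 0.2179] 0.0335 [0.043, 0.044] [130, 126, 58]
[265, 336] 346 [0.3551, 0.1044] 0.0338 [0.041, 0.044] [129, 118, 56]
roof 3638 ((537.3016967773438, -356.2349853515625), (140.5474853515625, 156.0418243408203), 89.12751007080078) 0.17072634862815683
[[ 0.45971763 -0.42536345]
 [ 0.61496346 -0.286358  ]]
bin ((536.34130859375, 352.8154296875), (181.4601593017578, 179.98883056640625), 86.45110321044922)
roof scene 1683 ((538.9522094726562, -357.73126220703125), (139.64906311035156, 159.0861358642578), 89.0691146850586) [[ 0.46364526 -0.42667158]
 [ 0.61837329 -0.28748546]] 0.16801154854216518
```

All six pieces are in the bin, with tops below the rim. Now the carafe.

Request:
{"op": "carry_out", "data": {
  "series": [
    [[0,0,0],[-0.25,0.09,0],0.8],
    [[0,0,0],[-0.5,0.09,0],0.8],
    [[0,0,0],[-0.75,0.09,0],0.8],
    [[0,0,0],[-1,0.09,0],0.8]
  ]
}}

```text
clock: 27.15
position: [0.5551, 0.234, 0.1683]
eef_rot: [0.001, 0.708, 0.706, 0.002]
contact_force: [0.6, -0.5, 0.5]
grip_width: 0.0725
grasp_force: 0.0
```

Request:
{"op": "carry_out", "data": {
  "series": [
    [[0,0,0],[-0.25,0,0],0.8],
    [[0,0,0],[-0.5,0,0],0.8],
    [[0,0,0],[-0.75,0,0],0.8],
    [[0,0,0],[-1,0,0],0.8]
  ]
}}

```text
clock: 27.48
position: [0.5547, 0.0835, 0.1684]
eef_rot: [0.001, 0.708, 0.706, 0.001]
contact_force: [0.0, -0.4, 0.0]
grip_width: 0.0737
grasp_force: 0.0
```

Request:
{"op": "carry_out", "data": {
  "series": [
    [[0,0,0],[-0.2,0,0],0.8],
    [[0,0,0],[-0.4,0,0],0.8],
    [[0,0,0],[-0.4,0,0],0.8],
    [[0,0,0],[-0.4,0,0],0.8],
    [[0,0,0],[-0.4,0,0],0.8],
    [[0,0,0],[-0.4,0,0],0.8]
  ]
}}

```text
clock: 27.98
position: [0.5543, 0.0269, 0.1673]
eef_rot: [0.001, 0.707, 0.707, 0.001]
contact_force: [0.6, -0.6, -0.0]
grip_width: 0.0734
grasp_force: 0.0
```

```bash
python3 look.py wrist; python3 - <<'E'
from h import *
im,d=get_image("wrist"); c=cam("wrist"); s=robot.state(); print(s["position"])
X=cloud("wrist",d,c=c); r=(X[:,2]>.104)&(X[:,2]<.118)&(np.hypot(X[:,0]-.554,X[:,1]-.024)<.05)
print(r.sum(),cv2.minEnclosingCircle(X[r,:2].astype(np.float32)*1000),np.median(X[r,2]))
r=nets.mark_of("wrist","carafe_rim"); print([(q["uv"],q["p"],onz("wrist",q["uv"],.11,c)) for q in r])
E
```

```text
27.9833 [0.55434044 0.02693604 0.16726158] [5.000e-04 7.071e-01 7.071e-01 1.000e-03]
wrist
[590, 77] 8247 [0.7577, 0.1288] 0.067 [0.094, 0.087] [91, 81, 73]
[69, 124] 2968 [0.3564, 0.1034] 0.0313 [0.043, 0.044] [200, 192, 0]
[187, 161] 2444 [0.446, 0.0749] 0.0314 [0.043, 0.045] [204, 132, 148]
[318, 233] 7468 [0.5541, 0.0243] 0.1093 [0.073, 0.071] [146, 132, 119]
[0.55409935 0.02693087 0.16668432]
1500 ((553.8327026367188, 23.826766967773438), 23.189193725585938) 0.10878967150613342
[([317.7, 263.2], 0.85, array([0.55410471, 0.02193663, 0.11      ]))]
```

Request:
{"op": "carry_out", "data": {
  "series": [
    [[0,0,0],[-0.02,0,0.2],0.8],
    [[0,0,0],[-0.02,0,0.4],0.8],
    [[0,0,0],[-0.02,0,0.55],0.8],
    [[0,0,0],[-0.02,0,0.55],0.8],
    [[0,0,0],[-0.02,0,0.55],0.8]
  ]
}}

```text
clock: 28.55
position: [0.5532, 0.0232, 0.0831]
eef_rot: [-0.001, 0.707, 0.707, -0.001]
contact_force: [-1.0, -0.1, 0.1]
grip_width: 0.0734
grasp_force: 0.0
```

Request:
{"op": "carry_out", "data": {
  "series": [
    [[0,0,0],[0,0,0],0.2],
    [[0,0,0],[0,0,0],0.2],
    [[0,0,0],[0,0,0],0.2],
    [[0,0,0],[0,0,0],0.2],
    [[0,0,0],[0,0,0],0.2],
    [[0,0,0],[0,0,0],0.2],
    [[0,0,0],[0,0,0],0.2],
    [[0,0,0],[0,0,0],0.2]
  ],
  "force": 30
}}

```text
clock: 29.22
position: [0.5529, 0.0229, 0.085]
eef_rot: [-0.0, 0.708, 0.707, -0.0]
contact_force: [-8.2, -0.2, 9.9]
grip_width: 0.0559
grasp_force: 30.3
```

Request:
{"op": "carry_out", "data": {
  "series": [
    [[0,0,0],[0,0,-0.05],0.2],
    [[0,0,0],[0,0,-0.1],0.2],
    [[0,0,0],[0,0,-0.13],0.2],
    [[0,0,0],[0,0,-0.13],0.2],
    [[0,0,0],[0,0,-0.13],0.2]
  ]
}}

```text
clock: 29.63
position: [0.5543, 0.0222, 0.1035]
eef_rot: [0.0, 0.708, 0.706, 0.0]
contact_force: [-0.0, -0.4, -5.3]
grip_width: 0.056
grasp_force: 28.5
```

```bash
python3 - <<'E'
from h import *
im,d=get_image("scene"); save("s2.png",cv2.resize(im[180:330,220:420],None,fx=4,fy=4,interpolation=cv2.INTER_CUBIC)[:600])
im,d=get_image("wrist")
X=cloud("wrist",d); r=(X[:,2]>.1)&(X[:,2]<.14)&(np.hypot(X[:,0]-.554,X[:,1]-.024)<.03); print(r.sum(),np.percentile(X[r,2],[5,50,95]))
print(robot.state()["contact_force"],robot.state()["grip_width"],robot.state()["position"])
E
```

```text
6497 [0.1014506  0.11824636 0.12884159]
[ 1.05637008  0.41996757 -5.1579259 ] 0.05594595085529636 [0.55380555 0.02213899 0.10286149]
```

View pics/s2.png

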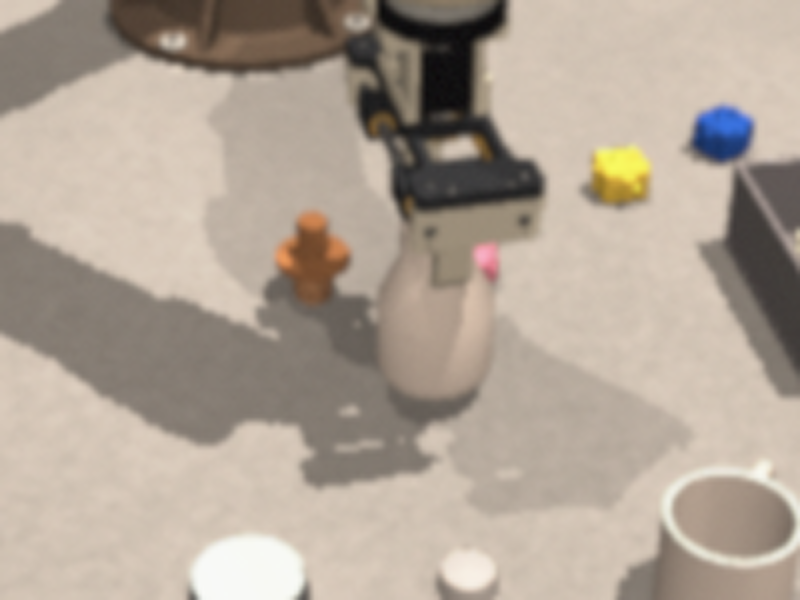

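The carafe hangs upright in the grip, about 19 mm up. I'll carry it gently to a spot in front of the lane, at about (0.538, -0.212).

Request:
{"op": "carry_out", "data": {
  "series": [
    [[0,0,0],[-0.05,0,0],0.2],
    [[0,0,0],[-0.12,-0.02,0],0.2],
    [[0,0,0],[-0.22,-0.03,0],0.2],
    [[0,0,0],[-0.34,-0.04,0],0.2],
    [[0,0,0],[-0.47,-0.05,0],0.2],
    [[0,0,0],[-0.6,-0.06,0],0.2],
    [[0,0,0],[-0.73,-0.07,0],0.2],
    [[0,0,0],[-0.84,-0.09,0],0.2],
    [[0,0,0],[-0.93,-0.11,0],0.2],
    [[0,0,0],[-1,-0.11,0],0.2]
  ]
}}

```text
clock: 30.57
position: [0.5357, -0.1307, 0.1025]
eef_rot: [-0.0, 0.709, 0.706, -0.001]
contact_force: [-0.5, -0.0, -6.0]
grip_width: 0.0561
grasp_force: 28.5
```

Request:
{"op": "carry_out", "data": {
  "series": [
    [[0,0,0],[-0.07,0,0],0.2],
    [[0,0,0],[-0.15,0,0],0.2],
    [[0,0,0],[-0.24,0,0],0.2],
    [[0,0,0],[-0.33,0,0],0.2],
    [[0,0,0],[-0.41,0,0],0.2],
    [[0,0,0],[-0.48,0,0],0.2],
    [[0,0,0],[-0.53,0,0],0.2],
    [[0,0,0],[-0.56,0,0],0.2],
    [[0,0,0],[-0.56,0,0],0.2]
  ]
}}

```text
clock: 31.32
position: [0.5369, -0.2128, 0.1029]
eef_rot: [0.0, 0.708, 0.706, -0.0]
contact_force: [-0.5, -0.2, -4.7]
grip_width: 0.0558
grasp_force: 28.5
```

Request:
{"op": "carry_out", "data": {
  "series": [
    [[0,0,0],[0,0,0.03],0.2],
    [[0,0,0],[0,0,0.06],0.2],
    [[0,0,0],[0,0,0.08],0.2],
    [[0,0,0],[0,0,0.1],0.2],
    [[0,0,0],[0,0,0.11],0.2],
    [[0,0,0],[0,0,0.12],0.2],
    [[0,0,0],[0,0,0.12],0.2],
    [[0,0,0],[0,0,0.12],0.2]
  ]
}}

```text
clock: 31.98
position: [0.5371, -0.2114, 0.0852]
eef_rot: [0.0, 0.708, 0.707, 0.0]
contact_force: [-1.7, 0.7, -3.4]
grip_width: 0.0564
grasp_force: 28.6
```

Request:
{"op": "carry_out", "data": {
  "series": [
    [[0,0,0],[0,0,0.007],0.2],
    [[0,0,0],[0,0,0.007],0.2],
    [[0,0,0],[0,0,0.007],0.8],
    [[0,0,0],[0,0,0.007],0.8],
    [[0,0,0],[0,0,0.007],0.8],
    [[0,0,0],[0,0,0.007],0.8],
    [[0,0,0],[0,0,0.007],0.8],
    [[0,0,0],[0,0,0.007],0.8]
  ]
}}

```text
clock: 32.65
position: [0.5372, -0.2117, 0.084]
eef_rot: [0.0, 0.708, 0.706, 0.0]
contact_force: [0.2, 0.2, -0.1]
grip_width: 0.0733
grasp_force: 0.0
```

Request:
{"op": "carry_out", "data": {
  "series": [
    [[0,0,0],[0,0,-0.2],0.8],
    [[0,0,0],[0,0,-0.4],0.8],
    [[0,0,0],[0,0,-0.65],0.8],
    [[0,0,0],[0,0,-0.9],0.8],
    [[0,0,0],[0,0,-0.9],0.8],
    [[0,0,0],[0,0,-0.9],0.8]
  ]
}}

```text
clock: 33.15
position: [0.5384, -0.2118, 0.2213]
eef_rot: [0.002, 0.708, 0.706, 0.001]
contact_force: [-0.1, 0.2, -0.8]
grip_width: 0.0733
grasp_force: 0.0
```

```bash
cat > rim.py <<'E'
from h import *
im,d=get_image("wrist"); c=cam("wrist"); s=robot.state(); print(s["clock"],s["position"],s["q"].round(2))
X=cloud("wrist",d,c=c); P=s["position"]
r=(X[:,2]>.104)&(X[:,2]<.116)&(np.hypot(X[:,0]-.538,X[:,1]+.212)<.045)
print(r.sum(),cv2.minEnclosingCircle(X[r,:2].astype(np.float32)*1000),np.median(X[r,2]))
for q in nets.mark_of("wrist","carafe_rim"): print(q["uv"],q["p"],onz("wrist",q["uv"],.11,c))
E
python3 rim.py; python3 look.py top scene
```

```text
33.2 [ 0.53721557 -0.21186839  0.21944442] [ 0.85  0.49 -0.83  1.65  0.39  1.17 -0.07]
922 ((537.0621337890625, -210.41754150390625), 22.979957580566406) 0.10730031400993677
[316.7, 229.9] 0.8 [ 0.53617194 -0.21134083  0.11      ]
33.25 [ 0.5365485  -0.21180834  0.21835866] [-2.000e-04  7.078e-01  7.064e-01 -4.000e-04]
top
[249, 137] 918 [0.776, 0.1324] 0.0696 [0.095, 0.085] [73, 69, 67]
[323, 139] 558 [0.7762, -0.0159] 0.0658 [0.056, 0.056] [121, 115, 109]
[377, 143] 897 [0.7619, -0.1303] 0.0712 [0.061, 0.061] [131, 134, 141]
[554, 297] 44510 [0.3835, -0.2003] 0.6979 [0.299, 0.169] [57, 46, 38]
[136, 247] 2901 [0.5365, 0.3526] 0.0721 [0.189, 0.19] [41, 39, 38]
[131, 246] 1146 [0.5476, 0.3849] 0.0641 [0.117, 0.055] [113, 110, 101]
[164, 249] 1150 [0.5382, 0.306] 0.0565 [0.117, 0.056] [52, 38, 31]
[279, 293] 334 [0.4452, 0.076] 0.0338 [0.042, 0.044] [127, 90, 100]
[329, 298] 477 [0.4367, -0.03] 0.0637 [0.05, 0.048] [122, 85, 58]
[210, 333] 366 [0.3594, 0.218] 0.0339 [0.043, 0.044] [128, 124, 59]
[265, 336] 349 [0.3551, 0.1044] 0.034 [0.041, 0.044] [129, 125, 59]
[163, 352] 380 [0.3218
[... 184 characters left out ...]
8, 107]
[401, 212] 136 [0.3282, 0.3131] 0.03 [0.044, 0.046] [52, 94, 168]
[446, 246] 3941 [0.5383, 0.3516] 0.0674 [0.196, 0.191] [94, 86, 83]
[375, 223] 153 [0.3649, 0.217] 0.0304 [0.042, 0.043] [228, 203, 84]
[338, 226] 152 [0.3607, 0.1038] 0.0307 [0.039, 0.042] [229, 206, 81]
[298, 243] 251 [0.4372, -0.0312] 0.0596 [0.051, 0.051] [182, 122, 77]
[336, 245] 175 [0.448, 0.0758] 0.0305 [0.046, 0.045] [233, 150, 164]
[235, 270] 1132 [0.5394, -0.2091] 0.1067 [0.064, 0.073] [183, 164, 148]
[402, 318] 1299 [0.779, 0.1316] 0.0664 [0.089, 0.086] [164, 147, 132]
[282, 334] 1046 [0.7641, -0.1314] 0.0678 [0.064, 0.064] [176, 168, 142]
[336, 335] 594 [0.779, -0.018] 0.0627 [0.055, 0.056] [207, 191, 176]
```

Request:
{"op": "carry_out", "data": {
  "series": [
    [[0,0,0],[0.25,-0.15,0],0.5],
    [[0,0,0],[0.5,-0.3,0],0.5],
    [[0,0,0],[0.75,-0.5,0],0.5],
    [[0,0,0],[1,-0.66,0],0.5],
    [[0,0,0],[1,-0.66,0],0.5]
  ]
}}

```text
clock: 33.77
position: [0.4342, -0.0567, 0.218]
eef_rot: [-0.001, 0.706, 0.708, -0.001]
contact_force: [0.2, 0.4, 0.1]
grip_width: 0.0476
grasp_force: 0.0
```

Request:
{"op": "carry_out", "data": {
  "series": [
    [[0,0,0],[0.2,0,0.2],0.5],
    [[0,0,0],[0.2,0,0.4],0.5],
    [[0,0,0],[0.2,0,0.65],0.5],
    [[0,0,0],[0.2,0,0.65],0.5],
    [[0,0,0],[0.2,0,0.65],0.5],
    [[0,0,0],[0.2,0,0.65],0.5]
  ]
}}

```text
clock: 34.27
position: [0.4388, -0.0312, 0.1224]
eef_rot: [-0.0, 0.708, 0.707, 0.0]
contact_force: [0.9, 1.0, 0.9]
grip_width: 0.0462
grasp_force: 0.0
```

```bash
python3 - <<'E'
from h import *
im,d=get_image("wrist"); c=cam("wrist"); s=robot.state(); print(s["clock"],s["position"],s["eef_rot"].round(4),s["q"].round(2))
X=cloud("wrist",d,c=c)
for a,b in((.022,.045),(.052,.07)):
    r=(X[:,2]>a)&(X[:,2]<b)&(np.hypot(X[:,0]-.4375,X[:,1]+.031)<.04)
    print(r.sum(),cv2.minEnclosingCircle(X[r,:2].astype(np.float32)*1000),np.percentile(X[r,2],[5,50,95]))
for q in nets.mark_of("wrist","stopper_flange"): print(q["uv"],q["p"],onz("wrist",q["uv"],.028,c))
E
```

```text
34.3167 [ 0.43939164 -0.03133491  0.122932  ] [5.000e-04 7.078e-01 7.064e-01 6.000e-04] [ 0.64  0.4  -0.87  2.08  0.42  0.84 -0.48]
2914 ((438.1562194824219, -32.19974136352539), 25.95856475830078) [0.03270681 0.03398677 0.03549992]
942 ((438.1466369628906, -31.902650833129883), 10.909817695617676) [0.05563345 0.06169447 0.06285478]
[320.3, 237.8] 0.6 [ 0.44109346 -0.03223884  0.028     ]
```

Request:
{"op": "carry_out", "data": {
  "series": [
    [[0,0,0],[0,0,0.2],0.5],
    [[0,0,0],[0,0,0.4],0.5],
    [[0,0,0],[0,0,0.55],0.5],
    [[0,0,0],[0,0,0.55],0.5],
    [[0,0,0],[0,0,0.55],0.05],
    [[0,0,0],[0,0,0.55],0.05],
    [[0,0,0],[0,0,0.55],0.05],
    [[0,0,0],[0,0,0.55],0.05],
    [[0,0,0],[0,0,0.55],0.05],
    [[0,0,0],[0,0,0.55],0.05]
  ],
  "force": 15
}}

```text
clock: 35.2
position: [0.4389, -0.0316, 0.0399]
eef_rot: [0.001, 0.708, 0.706, 0.0]
contact_force: [-2.4, -0.5, 9.3]
grip_width: 0.0218
grasp_force: 15.0
```

Request:
{"op": "carry_out", "data": {
  "series": [
    [[0,0,0],[0,0,0],0.05],
    [[0,0,0],[0,0,0],0.05],
    [[0,0,0],[0,0,-0.2],0.05],
    [[0,0,0],[0,0,-0.4],0.05],
    [[0,0,0],[0,0,-0.6],0.05],
    [[0,0,0],[0,0,-0.8],0.05],
    [[0,0,0],[0,0,-1],0.05],
    [[0,0,0],[0,0,-1],0.05],
    [[0,0,0],[0,0,-1],0.05],
    [[0,0,0],[0,0,-1],0.05]
  ]
}}

```text
clock: 36.03
position: [0.4379, -0.0319, 0.1887]
eef_rot: [0.0, 0.708, 0.706, -0.0]
contact_force: [-0.5, -0.3, -1.1]
grip_width: 0.0215
grasp_force: 14.9
```

```bash
python3 - <<'E'
from h import *
im,d=get_image("wrist"); c=cam("wrist"); s=robot.state(); print(s["clock"],s["position"],s["eef_rot"].round(4),s["grip_width"])
X=cloud("wrist",d,c=c); P=s["position"]
save("w4.png",im)
hsv=cv2.cvtColor(im,cv2.COLOR_RGB2HSV)[d>0]
r=(hsv[:,0]<20)&(hsv[:,1]>110)&(np.hypot(X[:,0]-P[0],X[:,1]-P[1])<.04)&(X[:,2]>P[2]-.05)&(X[:,2]<P[2]+.005)
print(r.sum(),np.percentile(X[r],[2,50,98],axis=0), cv2.minEnclosingCircle(X[r,:2].astype(np.float32)*1000))
E
```

```text
36.0833 [ 0.43761274 -0.03175695  0.1882288 ] [-4.000e-04  7.078e-01  7.064e-01 -6.000e-04] 0.021435841623759545
3362 [[ 0.4172271  -0.02818561  0.17823698]
 [ 0.43911332 -0.01823897  0.18186715]
 [ 0.46096274 -0.00696295  0.19172751]] ((438.9755554199219, -31.792890548706055), 25.814226150512695)
```

View pics/w4.png

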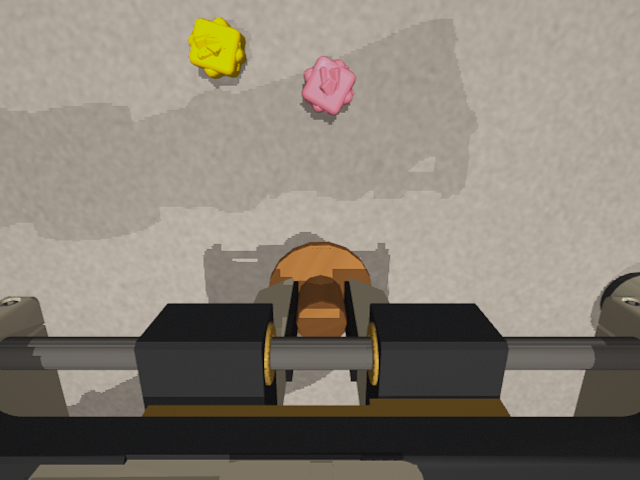

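The stopper is held upright with its flange at (320,265). I'll move it over the carafe's mouth.

Request:
{"op": "carry_out", "data": {
  "series": [
    [[0,0,0],[-0.15,0.1,0],0.05],
    [[0,0,0],[-0.3,0.2,0],0.05],
    [[0,0,0],[-0.45,0.3,0],0.05],
    [[0,0,0],[-0.6,0.4,0],0.05],
    [[0,0,0],[-0.75,0.5,0],0.05],
    [[0,0,0],[-0.9,0.6,0],0.05],
    [[0,0,0],[-1,0.66,0],0.05],
    [[0,0,0],[-1,0.66,0],0.05]
  ]
}}

```text
clock: 36.75
position: [0.5376, -0.1855, 0.1866]
eef_rot: [-0.001, 0.709, 0.705, -0.001]
contact_force: [0.1, 0.6, 0.7]
grip_width: 0.0217
grasp_force: 14.9
```

Request:
{"op": "carry_out", "data": {
  "series": [
    [[0,0,0],[-0.1,0,0],0.05],
    [[0,0,0],[-0.19,0,0],0.05],
    [[0,0,0],[-0.19,0,0],0.05],
    [[0,0,0],[-0.19,0,0],0.05],
    [[0,0,0],[-0.19,0,0],0.05]
  ]
}}

```text
clock: 37.17
position: [0.5367, -0.2092, 0.1887]
eef_rot: [-0.0, 0.708, 0.707, 0.0]
contact_force: [0.2, 0.3, 0.0]
grip_width: 0.0217
grasp_force: 14.9
```

```bash
python3 - <<'E'
from h import *
im,d=get_image("wrist"); c=cam("wrist"); s=robot.state(); print(s["clock"],s["position"],s["eef_rot"].round(4),s["grip_width"])
X=cloud("wrist",d,c=c); P=s["position"]
hsv=cv2.cvtColor(im,cv2.COLOR_RGB2HSV)[d>0]
near=np.hypot(X[:,0]-.537,X[:,1]+.211)
r=(hsv[:,0]<20)&(hsv[:,1]>110)&(near<.05)&(X[:,2]>P[2]-.02)&(X[:,2]<P[2]+.002)
def fit(p,z):
    # circle with points of outer edge
    h=cv2.convexHull(p[:,:2].astype(np.float32)*1000); return cv2.minEnclosingCircle(h),z
print(r.sum(),fit(X[r],np.median(X[r,2])))
r=(hsv[:,1]<80)&(near<.045)&(X[:,2]>.1)&(X[:,2]<.116); print(r.sum())
if r.sum()>20: print(fit(X[r],np.median(X[r,2])))
b=(hsv[:,1]<80)&(near<.06)&(X[:,2]>.04)&(X[:,2]<.1); print("body",b.sum(),np.percentile(X[b],[1,50,99],axis=0))
save("w5.png",im)
E
```

```text
37.2167 [ 0.53687721 -0.20906141  0.18892426] [-2.000e-04  7.074e-01  7.068e-01  1.000e-04] 0.02131660630368766
3255 (((538.315185546875, -209.1813201904297), 25.94849967956543), np.float64(0.18248818422077662))
784
(((538.8811645507812, -209.76626586914062), 22.824586868286133), np.float64(0.10917108115591011))
body 3320 [[ 0.50385385 -0.2261676   0.04282849]
 [ 0.53893526 -0.18882982  0.06903602]
 [ 0.57347268 -0.17384372  0.09827769]]
```

View pics/w5.png

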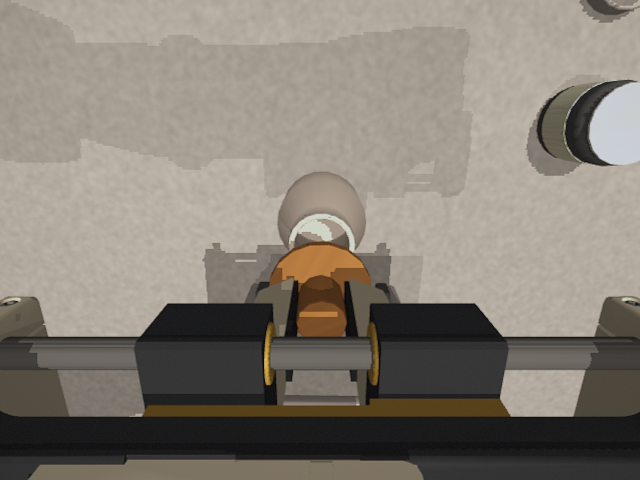

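In the same image, the stopper axis and the rim centre agree within 1 mm. Lowering.

Request:
{"op": "carry_out", "data": {
  "series": [
    [[0,0,0],[-0.005,0.003,0.08],0.05],
    [[0,0,0],[-0.005,0.003,0.16],0.05],
    [[0,0,0],[-0.005,0.003,0.22],0.05],
    [[0,0,0],[-0.005,0.003,0.28],0.05],
    [[0,0,0],[-0.005,0.003,0.34],0.05],
    [[0,0,0],[-0.005,0.003,0.38],0.05],
    [[0,0,0],[-0.005,0.003,0.41],0.05],
    [[0,0,0],[-0.005,0.003,0.43],0.05],
    [[0,0,0],[-0.005,0.003,0.43],0.05],
    [[0,0,0],[-0.005,0.003,0.43],0.05]
  ]
}}

```text
clock: 38.05
position: [0.5377, -0.2108, 0.1246]
eef_rot: [0.0, 0.708, 0.707, 0.0]
contact_force: [-0.9, 0.1, 0.5]
grip_width: 0.0214
grasp_force: 14.9
```

Request:
{"op": "carry_out", "data": {
  "series": [
    [[0,0,0],[0,0,0.01],0.05],
    [[0,0,0],[0,0,0.01],0.05],
    [[0,0,0],[0,0,0.01],0.5],
    [[0,0,0],[0,0,0.01],0.5],
    [[0,0,0],[0,0,0.01],0.5],
    [[0,0,0],[0,0,0.01],0.5],
    [[0,0,0],[0,0,0.01],0.5],
    [[0,0,0],[0,0,0.01],0.5]
  ]
}}

```text
clock: 38.72
position: [0.5375, -0.2109, 0.123]
eef_rot: [0.0, 0.708, 0.706, 0.0]
contact_force: [-0.3, 0.6, -0.7]
grip_width: 0.0455
grasp_force: 0.0
```

Request:
{"op": "carry_out", "data": {
  "series": [
    [[0,0,0],[0,0,-0.15],0.5],
    [[0,0,0],[0,0,-0.3],0.5],
    [[0,0,0],[0,0,-0.5],0.5],
    [[0,0,0],[0,0,-0.75],0.5],
    [[0,0,0],[0,0,-0.75],0.5],
    [[0,0,0],[0,0,-0.75],0.5]
  ]
}}

```text
clock: 39.22
position: [0.5388, -0.2109, 0.2377]
eef_rot: [0.002, 0.708, 0.706, 0.001]
contact_force: [-0.3, -0.6, -1.0]
grip_width: 0.0463
grasp_force: 0.0
```

```bash
python3 - <<'E'
from h import *
im,d=get_image("wrist"); c=cam("wrist"); s=robot.state(); print(s["clock"],s["position"],s["eef_rot"].round(4),s["grip_width"])
X=cloud("wrist",d,c=c)
near=np.hypot(X[:,0]-.537,X[:,1]+.211)
for a,b in((.108,.125),(.134,.155)):
    r=(near<.04)&(X[:,2]>a)&(X[:,2]<b); print(r.sum(),cv2.minEnclosingCircle(X[r,:2].astype(np.float32)*1000),np.percentile(X[r,2],[5,50,95]))
r=(near<.027)&(X[:,2]>.108)&(X[:,2]<.124); A=np.c_[X[r,:2]-[.537,-.211],np.ones(r.sum())]; print("flange plane",np.linalg.lstsq(A,X[r,2],rcond=None)[0])
b=(near<.05)&(X[:,2]>.03)&(X[:,2]<.07);print("body",np.percentile(X[b],[1,99],axis=0))
im,d=get_image("scene"); save("s3.png",cv2.resize(im[180:330,130:330],None,fx=4,fy=4,interpolation=cv2.INTER_CUBIC))
E
```

```text
39.2667 [ 0.5377265  -0.21102348  0.23600632] [8.000e-04 7.078e-01 7.064e-01 1.000e-04] 0.0457745645121916
2380 ((537.4080200195312, -211.49253845214844), 25.86520767211914) [0.11239891 0.11374504 0.11509793]
708 ((537.31787109375, -211.25474548339844), 11.008931159973145) [0.13716453 0.14156694 0.14274467]
flange plane [-0.00119074 -0.00304018  0.11382503]
body [[ 0.50149615 -0.22290478  0.03289497]
 [ 0.57229802 -0.17395257  0.06980652]]
```

View pics/s3.png

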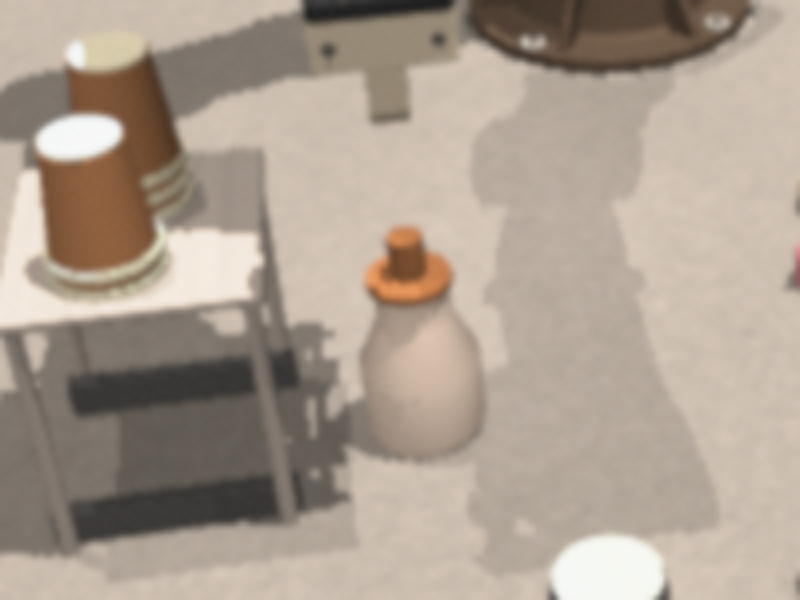

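The stopper is home: its flange is level with its top at about 0.114 m, centred within 0.5 mm, and the carafe is still 146 mm from the shelf. Now I'll back off, tilt the tool about 50° and set the fingers 45 mm apart, to cradle the body low and push along the lane.

Request:
{"op": "carry_out", "data": {
  "series": [
    [[0,0,0],[0.25,0,0],0.5],
    [[0,0,0],[0.5,0,0],0.5],
    [[0,0,0],[0.75,0,0],0.5],
    [[0,0,0],[1,0,0],0.5],
    [[0,0,0],[1,0,0],0.5],
    [[0,0,0],[1,0,0],0.5]
  ]
}}

```text
clock: 39.82
position: [0.537, -0.0583, 0.2346]
eef_rot: [-0.001, 0.706, 0.708, -0.0]
contact_force: [-0.2, -1.0, 0.1]
grip_width: 0.0459
grasp_force: 0.0
```

Request:
{"op": "carry_out", "data": {
  "series": [
    [[0,-0.017,0],[0,0,0],0.5],
    [[0,-0.035,0],[0,0,0],0.5],
    [[0,-0.052,0],[0,0,0],0.5],
    [[0,-0.07,0],[0,0,0],0.5],
    [[0,-0.087,0],[0,0,0],0.5],
    [[0,-0.104,0],[0,0,0],0.5],
    [[0,-0.122,0],[0,0,0],0.5],
    [[0,-0.139,0],[0,0,0],0.5],
    [[0,-0.139,0],[0,0,0],0.5],
    [[0,-0.139,0],[0,0,0],0.5]
  ]
}}

```text
clock: 40.65
position: [0.5375, -0.0608, 0.2335]
eef_rot: [0.297, 0.64, 0.641, -0.3]
contact_force: [0.9, 0.2, -0.1]
grip_width: 0.0457
grasp_force: 0.0
```

```bash
python3 - <<'E'
from h import *
s=robot.state(); q=s["eef_rot"]; M=R.from_quat([q[1],q[2],q[3],q[0]]).as_matrix()
print(s["position"],s["q"].round(2),s["grip_width"]); print(M.round(3)); c=cam("wrist"); print("cam",-c[1].T@c[2]-s["position"])
E
```

```text
[ 0.53751548 -0.06080242  0.23349563] [-0.05  0.58 -0.63  1.78  0.94  1.64 -1.02] 0.0456949741518501
[[-0.003  1.    -0.003]
 [ 0.643 -0.    -0.766]
 [-0.766 -0.005 -0.643]]
cam [0.00198399 0.1743922  0.0369519 ]
```

Request:
{"op": "carry_out", "data": {
  "series": [
    [[0,0,0],[0.08,0,0.16],0.5],
    [[0,0,0],[0.17,0,0.32],0.5],
    [[0,0,0],[0.26,0,0.48],0.5],
    [[0,0,0],[0.34,0,0.65],0.5],
    [[0,0,0],[0.34,0,0.65],0.5]
  ]
}}

```text
clock: 41.07
position: [0.5354, -0.1084, 0.1309]
eef_rot: [0.296, 0.643, 0.639, -0.302]
contact_force: [-1.0, -1.0, -0.3]
grip_width: 0.046
grasp_force: 0.0
```

Request:
{"op": "carry_out", "data": {
  "series": [
    [[0,0,0],[0.08,0,0.16],0.5],
    [[0,0,0],[0.17,0,0.32],0.5],
    [[0,0,0],[0.26,0,0.48],0.5],
    [[0,0,0],[0.34,0,0.65],0.5],
    [[0,0,0],[0.34,0,0.65],0.5],
    [[0,0,0],[0.34,0,0.65],0.5]
  ]
}}

```text
clock: 41.57
position: [0.5374, -0.1461, 0.0331]
eef_rot: [0.298, 0.642, 0.639, -0.3]
contact_force: [-0.2, 0.8, 0.9]
grip_width: 0.046
grasp_force: 0.0
```

```bash
python3 - <<'E'
from h import *
s=robot.state();print(s["clock"],s["position"],s["eef_rot"].round(3),s["q"].round(2),s["grip_width"],s["contact_force"])
im,d=get_image("scene"); X=cloud("scene",d); r=(abs(X[:,0]-.54)<.045)&(abs(X[:,1]+.21)<.045)&(X[:,2]>.118)&(X[:,2]<.15); print(X[r].mean(0))
E
```

```text
41.5667 [ 0.53740192 -0.14607322  0.03306234] [ 0.298  0.642  0.639 -0.3  ] [ 0.02  0.85 -0.52  1.94  1.18  1.38 -1.3 ] 0.04595882442543858 [-0.20012062  0.79965797  0.85533849]
[ 0.54393624 -0.21016876  0.13343282]
```

Tool in position behind the carafe at z ≈ 0.032. Starting a slow push along −y.

Request:
{"op": "carry_out", "data": {
  "series": [
    [[0,0,0],[-0.02,0,0.025],0.5],
    [[0,0,0],[-0.05,0,0.06],0.5],
    [[0,0,0],[-0.085,0,0.1],0.5],
    [[0,0,0],[-0.12,0,0.143],0.5],
    [[0,0,0],[-0.155,0,0.185],0.5],
    [[0,0,0],[-0.19,0,0.226],0.5],
    [[0,0,0],[-0.225,0,0.268],0.5],
    [[0,0,0],[-0.255,0,0.304],0.5],
    [[0,0,0],[-0.28,0,0.334],0.5],
    [[0,0,0],[-0.3,0,0.357],0.5]
  ]
}}

```text
clock: 42.45
position: [0.5379, -0.215, 0.0325]
eef_rot: [0.299, 0.641, 0.64, -0.299]
contact_force: [-0.1, 5.1, 2.5]
grip_width: 0.0456
grasp_force: 2.7
```

```bash
cat > st.py <<'E'
from h import *
s=robot.state();print(s["clock"],s["position"],s["eef_rot"].round(3),s["contact_force"],s["torque"])
for n in("scene","top"):
    im,d=get_image(n); X=cloud(n,d); hsv=cv2.cvtColor(im,cv2.COLOR_RGB2HSV)[d>0]
    r=(abs(X[:,0]-.54)<.045)&(X[:,1]<-.17)&(X[:,1]>-.45)&(X[:,2]>.1)&(X[:,2]<.155)&(hsv[:,0]<20)&(hsv[:,1]>110); print(n,r.sum())
    if r.sum()>20: print(X[r].mean(0),np.percentile(X[r],[2,98],axis=0))
    if n=="scene": save("s_%d.png"%int(s["clock"]*10),cv2.resize(im[180:330,130:330],None,fx=4,fy=4,interpolation=cv2.INTER_CUBIC))
E
python3 st.py
```

```text
42.45 [ 0.53787569 -0.21495172  0.03246199] [ 0.299  0.641  0.64  -0.299] [-0.11585413  5.14098481  2.54556609] [ 1.13051308 -0.0762224  -0.04477633]
scene 295
[ 0.54478117 -0.24669482  0.12129163] [[ 0.51716935 -0.27066949  0.11020031]
 [ 0.56356408 -0.21801816  0.14290225]]
top 528
[ 0.53704856 -0.24696291  0.123076  ] [[ 0.51526644 -0.27134821  0.11367553]
 [ 0.55997127 -0.22631076  0.14629875]]
```

Request:
{"op": "carry_out", "data": {
  "series": [
    [[0,0,0],[-0.02,0,0.024],0.5],
    [[0,0,0],[-0.05,0,0.06],0.5],
    [[0,0,0],[-0.08,0,0.095],0.5],
    [[0,0,0],[-0.115,0,0.137],0.5],
    [[0,0,0],[-0.15,0,0.179],0.5],
    [[0,0,0],[-0.185,0,0.22],0.5],
    [[0,0,0],[-0.22,0,0.262],0.5],
    [[0,0,0],[-0.25,0,0.298],0.5],
    [[0,0,0],[-0.27,0,0.322],0.5],
    [[0,0,0],[-0.28,0,0.334],0.5]
  ]
}}

```text
clock: 43.38
position: [0.5373, -0.2807, 0.0322]
eef_rot: [0.299, 0.641, 0.64, -0.299]
contact_force: [-0.2, 4.3, 1.9]
grip_width: 0.0458
grasp_force: 2.5
```

```bash
python3 st.py; ls pics
```

```text
43.3833 [ 0.53725858 -0.28065044  0.03223057] [ 0.299  0.641  0.64  -0.299] [-0.21699796  4.31193035  1.92790568] [ 1.22416674 -0.12741309  0.07524943]
scene 111
[ 0.53698758 -0.26723844  0.11039932] [[ 0.49769935 -0.33161116  0.10281651]
 [ 0.56373887 -0.21990896  0.1154389 ]]
top 148
[ 0.53310915 -0.28902388  0.11570441] [[ 0.4977295  -0.30375489  0.10754614]
 [ 0.55625948 -0.22218362  0.11967004]]
crop1.png
s2.png
s3.png
s_424.png
s_433.png
scene1.png
t2.png
top1.png
w1.png
w2.png
w3.png
w4.png
w5.png
```

View pics/s_433.png

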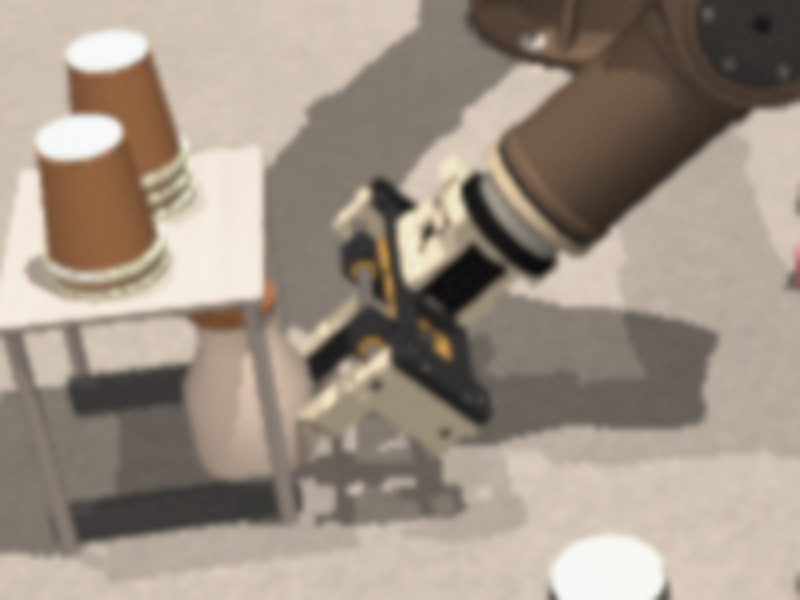

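The stoppered carafe is entering the lane upright, and the gripper body is still well clear of the posts. Last 25 mm.

Request:
{"op": "carry_out", "data": {
  "series": [
    [[0,0,0],[-0.015,0,0.018],0.5],
    [[0,0,0],[-0.035,0,0.042],0.5],
    [[0,0,0],[-0.055,0,0.066],0.5],
    [[0,0,0],[-0.075,0,0.089],0.5],
    [[0,0,0],[-0.09,0,0.107],0.5],
    [[0,0,0],[-0.102,0,0.122],0.5],
    [[0,0,0],[-0.107,0,0.1275],0.5],
    [[0,0,0],[-0.107,0,0.1275],0.5]
  ]
}}

```text
clock: 44.15
position: [0.5373, -0.3053, 0.0322]
eef_rot: [0.299, 0.641, 0.64, -0.299]
contact_force: [0.3, 3.3, 1.6]
grip_width: 0.0463
grasp_force: 1.6
```

```bash
python3 - <<'E'
from h import *
s=robot.state();print(s["clock"],s["position"],s["contact_force"])
im,d=get_image("scene"); X=np.zeros(d.shape+(3,)); X[d>0]=cloud("scene",d)
r=(abs(X[...,0]-.545)<.05)&(X[...,2]>.03)&(X[...,2]<.09)&(X[...,1]<-.28)&(X[...,1]>-.42)
v=X[r]; print("carafe",len(v),np.percentile(v,[1,99],axis=0))
w=(abs(X[...,0]-.545)<.05)&(X[...,2]>.1)&(X[...,2]<.15)&(X[...,1]<-.28)&(X[...,1]>-.42); v=X[w]; print("stopper",len(v),np.percentile(v,[2,98],axis=0))
save("s5.png",cv2.resize(im[180:330,130:330],None,fx=4,fy=4,interpolation=cv2.INTER_CUBIC))
E
```

```text
44.15 [ 0.53727281 -0.30530305  0.03219687] [0.33125923 3.29015157 1.55700693]
carafe 837 [[ 0.50269586 -0.37152761  0.03069157]
 [ 0.5803678  -0.28065919  0.0884042 ]]
stopper 137 [[ 0.5472173  -0.35983798  0.10079969]
 [ 0.56561407 -0.31630285  0.11599184]]
```

View pics/s5.png

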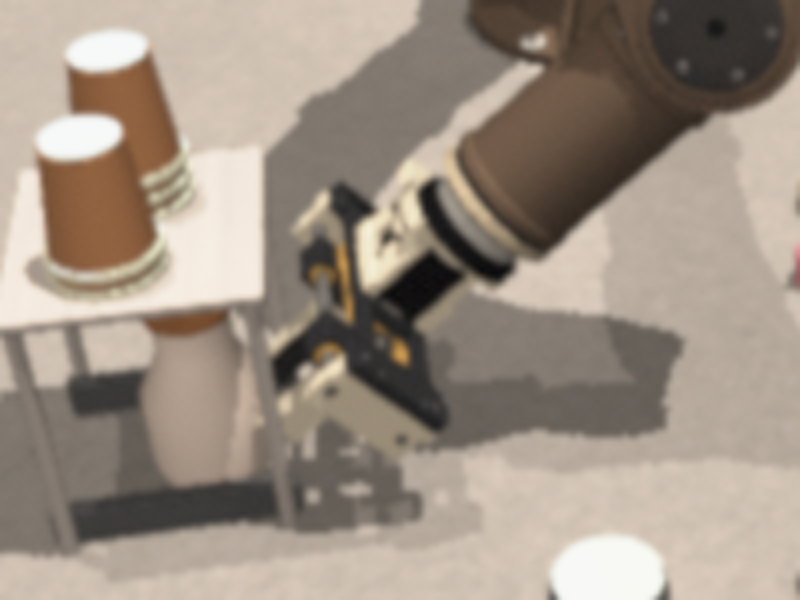

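The scene cloud puts the carafe centre about 23 mm from the shelf centre. I'll nudge it 4 mm more and then back straight out.

Request:
{"op": "carry_out", "data": {
  "series": [
    [[0,0,0],[-0.008,0,0.01],0.5],
    [[0,0,0],[-0.017,0,0.02],0.5],
    [[0,0,0],[-0.017,0,0.02],0.5],
    [[0,0,0],[0,0,0],0.5],
    [[0,0,0],[0.05,0,-0.06],0.5],
    [[0,0,0],[0.15,0,-0.18],0.5],
    [[0,0,0],[0.28,0,-0.33],0.5],
    [[0,0,0],[0.42,0,-0.5],0.5],
    [[0,0,0],[0.58,0,-0.69],0.5],
    [[0,0,0],[0.7,0,-0.83],0.5]
  ]
}}

```text
clock: 45.03
position: [0.5373, -0.1385, 0.0315]
eef_rot: [0.299, 0.641, 0.641, -0.299]
contact_force: [0.7, 0.4, -0.5]
grip_width: 0.046
grasp_force: 0.0
```

Request:
{"op": "carry_out", "data": {
  "series": [
    [[0,0,0],[0,0,-0.2],0.5],
    [[0,0,0],[0,0,-0.45],0.5],
    [[0,0,0],[-0.1,0,-0.7],0.5],
    [[0,0,0],[-0.2,0,-1],0.5],
    [[0,0,0],[-0.2,0,-1],0.5],
    [[0,0,0],[-0.2,0,-1],0.5]
  ]
}}

```text
clock: 45.53
position: [0.5386, -0.0434, 0.153]
eef_rot: [0.3, 0.641, 0.641, -0.297]
contact_force: [-0.5, -0.8, -0.7]
grip_width: 0.0457
grasp_force: 0.0
```

```bash
python3 - <<'E'
from h import *
s=robot.state();print(s["clock"],s["position"],s["contact_force"])
im,d=get_image("scene"); X=np.zeros(d.shape+(3,)); X[d>0]=cloud("scene",d)
sat=cv2.cvtColor(im,cv2.COLOR_RGB2HSV)[...,1]
for a,b in((.03,.055),(.055,.09),(.105,.15)):
    r=(abs(X[...,0]-.545)<.048)&(X[...,2]>a)&(X[...,2]<b)&(X[...,1]<-.27)&(X[...,1]>-.43); v=X[r]; print(a,len(v),np.percentile(v,[1,99],axis=0).round(4).tolist())
c1=cv2.resize(im[200:310,130:250],(400,367),interpolation=cv2.INTER_CUBIC)
im,d=get_image("wrist"); X=cloud("wrist",d)
for a,b in((.03,.055),(.105,.15)):
    r=(abs(X[:,0]-.54)<.048)&(X[:,2]>a)&(X[:,2]<b)&(X[:,1]<-.27)&(X[:,1]>-.43); v=X[r]; print("w",a,len(v), np.percentile(v,[1,99],axis=0).round(4).tolist() if len(v) else 0)
c2=cv2.resize(im,(400,300)); o=np.zeros((367,800,3),np.uint8); o[:,:400]=c1; o[:300,400:]=c2; save("fin.png",o)
E
```

```text
45.5333 [ 0.53857417 -0.04335072  0.15301504] [-0.46863249 -0.79604371 -0.69717045]
0.03 260 [[0.5478, -0.3766, 0.0303], [0.577, -0.3072, 0.0546]]
0.055 442 [[0.5333, -0.3743, 0.0556], [0.5743, -0.3086, 0.0893]]
0.105 105 [[0.5474, -0.3657, 0.1061], [0.5652, -0.3195, 0.1158]]
w 0.03 1022 [[0.5023, -0.3365, 0.0304], [0.5733, -0.3065, 0.0547]]
w 0.105 725 [[0.5141, -0.3598, 0.1052], [0.5615, -0.3192, 0.1345]]
```

View pics/fin.png

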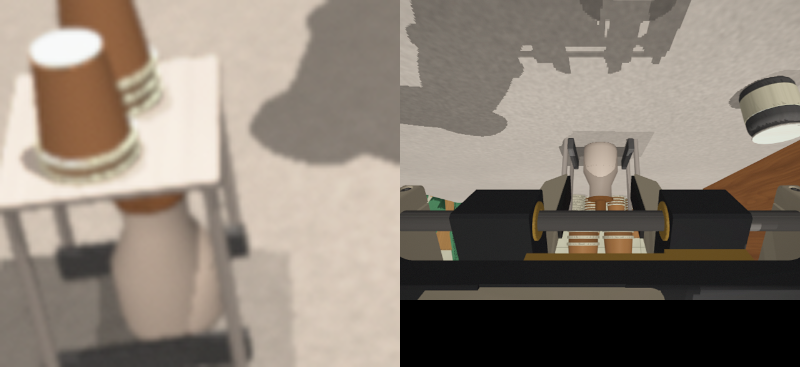

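```bash
python3 look.py top
```

```text
45.6333 [ 0.53731156 -0.04680034  0.15064657] [ 0.2989  0.6411  0.6401 -0.2998]
top
[249, 137] 905 [0.7758, 0.1325] 0.0697 [0.095, 0.086] [84, 80, 77]
[323, 139] 563 [0.7768, -0.0149] 0.0661 [0.056, 0.056] [136, 129, 123]
[377, 143] 887 [0.7621, -0.1302] 0.0711 [0.061, 0.062] [147, 149, 157]
[264, 339] 54787 [0.3816, 0.0113] 0.745 [0.332, 0.524] [60, 49, 41]
[505, 247] 7454 [0.5033, -0.3553] 0.266 [0.156, 0.142] [141, 138, 133]
```

The carafe stands upright about 15 mm from the shelf centre with the stopper seated, and the bystanders haven't moved. I'll take a last look at the bin, then hand in.

```bash
python3 - <<'E'
from h import *
im,d=get_image("scene"); X=np.zeros(d.shape+(3,)); X[d>0]=cloud("scene",d)
i=(abs(X[...,0]-.5375)<.08)&(abs(X[...,1]-.3527)<.08)&(X[...,2]<.1); print(np.percentile(X[i][:,2],[50,99,100]))
save("bin.png",cv2.resize(im[190:300,380:520],(700,550),interpolation=cv2.INTER_CUBIC))
E
```

```text
[-0.74853557  0.06245422  0.06981166]
```

View pics/bin.png

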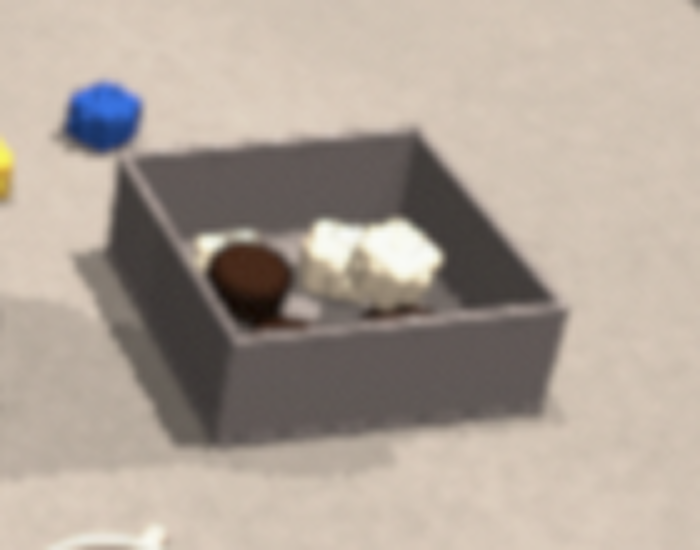

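The bin holds all three pucks and all three white napkins, below the rim.

```bash
python3 -c "
from bench import robot
print(robot.job_done())"
```

```text
the job is handed in; nothing more can be done
None
```

I handed the job in at about 46 s of the 208 s allowed (the hand-in returned no verdict): all three pucks and three napkins are in the bin below its rim, and the stoppered carafe stands upright under the shelf, about 15 mm from its centre by camera.

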